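# Complete the twin spotlight kit in the tray

### The arm

A 6-joint arm with a two-finger parallel gripper is mounted at the origin on the work surface. World frame = base frame: x ahead of the robot, y to its left, z up, the work surface at z = 0. Lengths are in mm, angles in degrees, forces in N, time in s.
With the tool pointing down it reaches from about 325 to 850 mm from the base axis. Payload 15.5 kg.
Tool frame: the origin (TCP) lies midway between the tips of the shut fingers; the grasp point (between the pads) lies 19 mm behind it; z points along the fingers, y is the line along which they close (so a half turn about z gives the same grasp; the last joint's range is limited). The gripper opens to 91 mm and grips with 3 to 60 N. Pads are 32 mm wide; open, the fingers measure 118 mm over their backs; the gripper's body (76 mm by 178 mm) begins 60 mm behind the grasp point.
Start: joints at [60.476, 28.281, 77.091, -0, 74.628, -5.472], TCP at [254.732, 570.735, 213.915] pointing down, gripper open.
Joint ranges: [-166.48, 166.48], [-47.26, 123.95], [12.59, 153.08], [-70.14, 250.14], [6.76, 159.57], [-176.63, 176.63]. Speed limits (degrees/s): [108.29, 108.29, 147.25, 172.46, 172.46, 172.46].

### API

Orientations are given as [roll, pitch, yaw] about the fixed x, y, z axes, in that order (R = Rz(yaw) Ry(pitch) Rx(roll)).
In Python, from station import sense, grab_frame, camera_info, finish_job gives the robot as it stands.
- The arm moves only by the tool send_rows, never from a script. Its argument "series" is a list of rows, each an object of numbers: "x", "y", "z": the shift along the tool's x, y, z in mm; "rx", "ry", "rz": the turn, a rotation vector about the tool's x, y, z in degrees; "claw": the gripper command: -1 is fully open, 1 is shut, values between are in proportion. A call has 1 to 10 rows; each row shifts and turns the commanded pose from where the row before left it, along the tool's axes as they then stand; what a row does not reach is not made up. A row lasts 1/10 s, in which the tool goes at most 50 mm and 8.59 degrees, less where a joint would pass 70% of its speed; a pose out of reach is approached as far as the arm can. A call with a gripper value outside its range is refused whole. The fingers move at their own pace and stop on an object; the grip force is fixed at half the most. Time passes only in rows, so rows that do not move let the fingers close. It gives the time, the measured TCP pose, the force, the opening and the grip force at its end, in the units of the state.
- sense(): the state, without advancing time (a new reading comes with each control period).
- grab_frame(name): name is "scene" or "top" or "wrist"; returns (picture, depth): 400x640x3 uint8, red, green, blue; 400x640 float32, mm along the optical axis (not along the pixel's ray), 0 where there is no reading.
- camera_info(name): a dict with "fx", "fy", "cx", "cy" (pixels), "R" (3x3) and "t" (3): a world point X has camera coordinates R X + t. Camera axes: x right, y down, z forward; pixel columns grow to the right and rows downward; lengths in mm; the calibration is good to about 2 mm. The wrist camera is an equidistant fisheye: a pixel r from the principal point sees the ray r / f radians off the axis. A picture is of the moment at which its call begins: read the wrist's pose just before it. camera_info takes no time and is no camera call; for the wrist camera it gives the pose at the moment of the call.
- finish_job(): hands the job in; it is judged then, once.
The state is a dict: "clock": time; "joint_pos": joint angles; "joint_velocities": joint speeds; "joint_torque": joint torques, N m; "ee_pos": TCP position; "tcp_rot": TCP orientation; "contact_force": force on the tool from outside, world axes, zero at the start; "ft_torque": the same for the moment, N m; "gripper_width": opening from 0.0 (shut) to 1.0 (fully open); "finger_force": force on a finger pad.
Only numpy, scipy, OpenCV 4.12 (cv2) and the standard library are available. Lean on these libraries where they do the work, as an engineer would, in place of code of your own. Each camera call takes 0.05 s, during which the arm holds its last target. There are 200 camera calls.

### The job

Complete the twin spotlight kit in the blue tray: seat the amber lens flat in the recess of the black lamp and the opal lens flat in that of the white lamp, both domes up. Lay the black driver in the compartment directly behind the black lamp and the white driver in the one directly behind the white lamp (behind is farther from the robot), and the yellow bracket, open side down, in the compartment between the two lamps. Everything must lie flat, with the lamps and the screw box still in their own compartments.

Things in the scene. Friction and masses are not known exactly. Their poses are not given: they have to be found in the camera images.
- tray: Blue fixed kitting tray, 206 (x) x 316 (y) mm. Six compartments: front row on its -x side (nearer the robot, white label card), back row on +x. Origin: centre of underside. Compartment centres in its frame: x -50 (front) or +50 (back), y +104, 0 or -104 mm; each 97 (x) x 101 (y) mm clear. Above the origin: floor 3 mm, divider tops 12 mm, outer rim 20 mm.
- lamp_black: Black round lamp body standing mouth up in an outer front compartment (left or right, varies), loose, 0.4 kg, 58 mm across fins, 68 mm rim, 45 mm high. Origin: centre of underside, z up its axis. The mouth has a lens recess 54 mm wide, 5 mm deep, lip flared to 59 mm over the top 2.5 mm, with a flat ledge 40 mm above the origin; the well within the ledge (yellow LED) is 44 mm wide.
- lamp_white: White lamp body, same shape and sizes as the black one, in the other outer front compartment. Origin: centre of its underside, z up its axis.
- lens_amber: Amber (orange) glass lens lying flat on the bench: a disc 50 mm across with a straight edge 12 mm high and a slight dome on top, 15 mm high in all, about 60 g. Origin: centre of its flat underside, z up through the dome.
- lens_opal: Opal (milky white) glass lens, the same shape and sizes as the amber one. Origin: centre of its flat underside, z up through the dome.
- driver_black: Black lamp driver: a box 36 (x) x 58 (y) x 28 (z) mm with a grey label on top and a 12 mm cable gland sticking out of each y end (74 mm overall along y), about 0.16 kg. Origin: centre of its underside.
- driver_white: White lamp driver with a pale blue label, the same shape and sizes as the black one. Origin: centre of its underside.
- bracket: Yellow twin-lamp bracket: a steel channel lying open side down, 38 (x) x 70 (y) x 30 (z) mm, 3 mm sheet, with black holes and a slot in its top, about 0.15 kg. Origin: centre of its underside, level with the lower edges of its two side walls.
- screw_box: White screw box with a green lid, 47 (x) x 63 (y) x 26 (z) mm, loose, already in its place in the middle compartment of the back row. Origin: centre of its underside.
There are look-alikes about, which are no part of the job. Of the things that look like the lens_opal, the middle-sized one is meant.

How it is judged:
By the outcome, as a careful person would: the job done as asked, in the order asked, and still so for the second after the job is handed in, with the robot touching nothing.
It also fails if it takes over 117 s, if anything falls off the work surface, if the arm or the gripper's body presses on something with over 40 N, if the wrist force passes 120 N, or if a joint passes its speed limit or range.

## Working session

There is one attempt and no reset: what is moved stays moved. The work goes in short steps, Python scripts to look and compute and a tool call to move; the robot and the scene stay as the last step left them, time stands still between calls to the robot, and variables do not carry over. Pictures are saved under pics/ and viewed, at most 14 in all, crops included, and the job is handed in when it is done.

Besides the shell and the picture viewer there is one more tool, called after "Call:" as name([rows], argument=value, ...), one row to a line, values as JSON. send_rows: Moves the arm, as the interface text tells. Its arguments: {"type":"object","properties":{"series":{"type":"array","items":{"type":"object","properties":{"x":{"type":"number"},"y":{"type":"number"},"z":{"type":"number"},"rx":{"type":"number"},"ry":{"type":"number"},"rz":{"type":"number"},"claw":{"type":"number"}}}}},"required":["series"]}

```bash
ls; mkdir -p pics
cat > h.py <<'E'
import numpy as np, cv2
from station import sense, grab_frame, camera_info
def pts(name, d, info=None):
    i=info or camera_info(name); R=np.array(i["R"]);t=np.array(i["t"])
    v,u=np.mgrid[:d.shape[0],:d.shape[1]]
    P=np.dstack([(u-i["cx"])/i["fx"]*d,(v-i["cy"])/i["fy"]*d,d])
    return (P-t)@R
def save(n,im): cv2.imwrite("pics/"+n,im[...,::-1])
E
python3 - <<'E'
from h import *
for n in("scene","top"):
    im,d=grab_frame(n); save(n+"0.png",im); np.savez("pics/"+n+"0.npz",im=im,d=d); i=camera_info(n)
    print(n,i["fx"],i["cx"],i["cy"],-np.array(i["R"]).T@np.array(i["t"]),np.array(i["R"]).round(2).tolist(),(d>0).mean())
print(sense())
E
```

```text
pics
scene 370.3881244734439 325.2707454757012 203.2110783670834 [1163.13234218   25.97995305  563.25719862] [[0.04, 1.0, 0.02], [0.64, -0.01, -0.77], [-0.77, 0.04, -0.64]] 0.996203125
top 475.82672287847413 329.0723112887688 206.1103373745275 [ 444.33904708   25.28065635 1180.00182031] [[0.0, -1.0, -0.03], [-1.0, 0.0, -0.07], [0.07, 0.03, -1.0]] 0.99610546875
{'clock': 0.1, 'joint_pos': array([ 6.04768754e+01,  2.83107185e+01,  7.71251483e+01, -1.73416247e-03,
        7.46285166e+01, -5.47254124e+00]), 'joint_velocities': array([ 0.02651783,  0.00639002, -0.06257157, -0.04091074,  0.14937575,
        0.03362494]), 'joint_torque': array([ 2.61993300e-03, -8.80253434e+01, -3.82551706e+01,  7.08700251e-02,
        4.81081777e-02, -7.67313986e-05]), 'ee_pos': array([254.55100052, 570.42083955, 213.3951986 ]), 'tcp_rot': array([-1.79935751e+02, -4.47616779e-03,  1.55949875e+02]), 'contact_force': array([ 0.74766489, -0.60768097, -0.28377595]), 'ft_torque': array([ 0.02098541, -0.01595682, -0.01590678]), 'finger_force': 0.0, 'gripper_width': 1.0006523840106514}
```

View pics/top0.png

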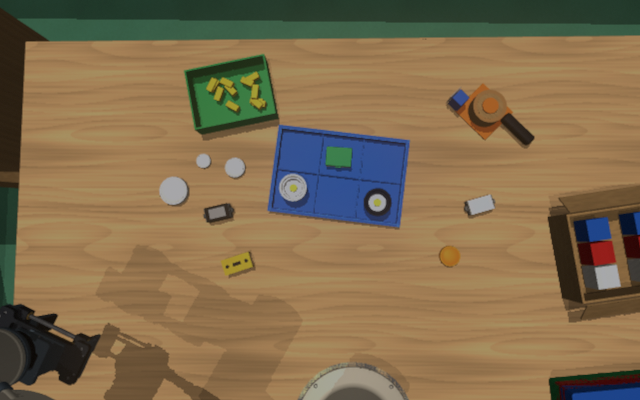

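View pics/scene0.png

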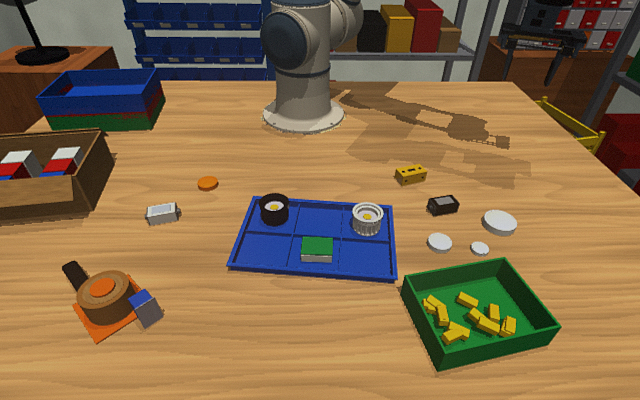

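Top view: opal look-alikes are at (203,160) small, (235,167) middle and (173,191) large. The middle-sized one, (235,167), is the one meant. Amber lens (450,256), white driver (480,205), black driver (218,213), bracket (237,264). In the tray (about 270–408, 127–227), the white lamp is left (293,188), the black lamp right (377,203). The scene view agrees; the orange block under the pot and the yellow pieces in the green bin are decoys.

```bash
cat > m.py <<'E'
from h import *
D={n:np.load(f"pics/{n}0.npz") for n in("top","scene")}
S={"amber":((450,256),(207,183)),"opal_s":((203,160),(480,248)),"opal":((235,167),(439,242)),"opal_L":((173,191),(499,222)),"dblack":((218,213),(443,205)),"dwhite":((480,205),(162,213)),"bracket":((237,264),(410,174))}
for n in("top","scene"):
    d=D[n]["d"];P=pts(n,d)
    print(n,"bench z",np.median(P[300:330,400:440,2] if n=="top" else P[150:160,210:230,2]))
    for k,(a,b) in S.items():
        u,v=a if n=="top" else b
        m=((P[...,2]>6)&(P[...,2]<60)).astype(np.uint8)
        l=cv2.connectedComponents(m,connectivity=4)[1]; mm=l==l[v,u]
        if l[v,u]==0: print(k,"none",P[v,u]);continue
        zt=np.percentile(P[mm][:,2],80); top=mm&(P[...,2]>zt-6)
        r=cv2.minAreaRect(P[top][:,:2].astype(np.float32))
        print(k,mm.sum(),"z%.1f"%zt,np.round(r[0],1),np.round(r[1],1),"ang%.1f"%r[2])
im=D["top"]["im"];P=pts("top",D["top"]["d"])
h=cv2.cvtColor(im,cv2.COLOR_RGB2HSV)
b=cv2.inRange(h,(100,120,60),(130,255,255));b[:,:255]=0;b[:,420:]=0;b[:115]=0;b[240:]=0
Q=P[(b>0)&(P[...,2]>15)&(P[...,2]<25)]
r=cv2.minAreaRect(Q[:,:2].astype(np.float32));print("tray rim",len(Q),r)
for k,(u,v) in {"lampB":(377,203),"lampW":(293,188)}.items():
    s=np.zeros(b.shape,bool);s[v-22:v+22,u-22:u+22]=1
    Q=P[s&(P[...,2]>40)&(P[...,2]<60)];(c,rad)=cv2.minEnclosingCircle(Q[:,:2].astype(np.float32));print(k,len(Q),c,rad,np.median(Q[:,2]))
u,v=339,157;Q=P[v-8:v+8,u-10:u+10].reshape(-1,3);print("sbox",np.median(Q,0))
c=np.hstack([cv2.resize(im[130:220,140:270],(780,540),interpolation=cv2.INTER_CUBIC)]);save("opal_crop.png",c)
E
python3 m.py
```

```text
top bench z -1.0328083836236965
amber 338 z14.8 [ 403.4 -236.8] [47.9 47.8] ang72.4
opal_s 146 z11.3 [639.5 371.9] [33.9 32.6] ang2.6
opal 313 z15.4 [621.2 292.2] [47.2 48.1] ang89.2
opal_L 651 z20.9 [563.5 443.3] [67.8 67.3] ang89.0
dblack 423 z28.8 [507.7 329.7] [36.1 63. ] ang13.5
dwhite 434 z29.3 [ 527.1 -309.6] [35.6 63. ] ang16.1
bracket 465 z30.9 [384.5 279.7] [37.5 70.1] ang18.5
scene bench z -1.3690326463481122
amber 207 z13.6 [ 403.3 -233.6] [49.8 46.4] ang11.6
opal_s 160 z9.5 [639.9 374.9] [32.3 36.4] ang68.6
opal 342 z13.4 [622.  294.9] [49.1 48.5] ang53.7
opal_L 614 z19.2 [563.9 445.8] [68.  70.4] ang64.4
dblack 465 z26.7 [508.8 333.2] [36.6 64.2] ang12.9
dwhite 547 z27.3 [ 527.9 -306.7] [38.  62.3] ang17.2
bracket 421 z28.6 [385.2 281.8] [42.6 71.8] ang20.4
tray rim 1310 ((601.246337890625, 34.42771911621094), (323.5068664550781, 214.2149200439453), 82.92013549804688)
lampB 327 (531.8500366210938, -59.414615631103516) 33.34929656982422 45.86770783717231
lampW 323 (567.570068359375, 143.54583740234375) 33.23322296142578 45.485047952519295
sbox [644.48895759  32.57790856  28.61430196]
```

View pics/opal_crop.png

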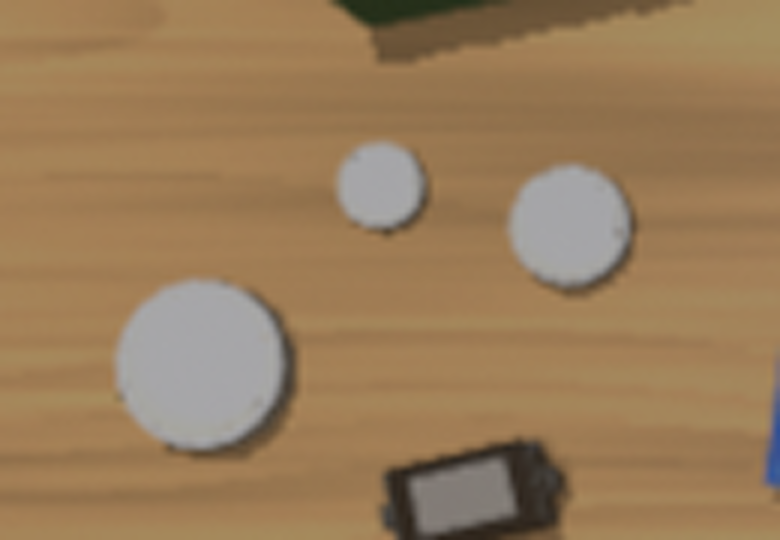

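The crop confirms it: the disc at crop (572,228) is the middle-sized one, measuring about 48 mm (50 expected), against 34 and 68 mm for the others. I'll turn to yaw 84° (tray yaw is about -7°) while lowering.

Call:
send_rows([
  {"rz":8,"z":10,"claw":-1},
  {"rz":8,"z":10,"claw":-1},
  {"rz":8,"z":10,"claw":-1},
  {"rz":8,"z":10,"claw":-1},
  {"rz":8,"z":10,"claw":-1},
  {"rz":8,"z":10,"claw":-1},
  {"rz":8,"z":10,"claw":-1},
  {"rz":8,"z":10,"claw":-1},
  {"rz":8,"z":10,"claw":-1},
])

```text
$.series[0]: bad value
```

Call:
send_rows([
  {"x":-45,"y":14,"claw":-1},
  {"x":-45,"y":14,"claw":-1},
  {"x":-45,"y":14,"claw":-1},
  {"x":-45,"y":14,"claw":-1},
  {"x":-45,"y":14,"claw":-1},
  {"x":-45,"y":14,"claw":-1},
  {"x":-45,"y":14,"claw":-1},
  {"x":-45,"y":14,"claw":-1},
  {"x":-45,"y":14,"claw":-1},
])

```text
$.series[0]: bad value
```

```bash
cat > go.py <<'E'
import sys
from h import *
from scipy.spatial.transform import Rotation as Ro
def go(x,y,z,yaw):
    s=sense();R=Ro.from_euler("xyz",s["tcp_rot"],degrees=True)
    T=Ro.from_euler("xyz",[180,0,yaw],degrees=True)
    print("clk %.1f"%s["clock"],s["ee_pos"].round(1),s["tcp_rot"].round(1),"F",s["contact_force"].round(1),"w %.3f f %.1f"%(s["gripper_width"],s["finger_force"]))
    d=np.array([x,y,z])-s["ee_pos"]
    print("shift(tool now)",R.inv().apply(d).round(1),"shift(after turn)",T.inv().apply(d).round(1),"turn",(R.inv()*T).as_rotvec(degrees=True).round(1))
if __name__=="__main__": go(*map(float,sys.argv[1:5]))
E
python3 go.py 404 -235.5 110 84
```

```text
clk 0.1 [254.6 570.4 213.4] [-179.9   -0.   155.9] F [ 0.7 -0.6 -0.3] w 1.001 f 0.0
shift(tool now) [-464.9 -674.9  104.1] shift(after turn) [-785.9  232.9  103.4] turn [-0.1  0.  71.9]
```

Call:
send_rows([
  {"x":0,"y":0,"z":10,"rx":0,"ry":0,"rz":8,"claw":-1},
])

```text
clock: 0.2
ee_pos: [254.9, 571.1, 204.5]
tcp_rot: [179.9, -0.0, 147.9]
contact_force: [0.9, -0.3, -0.5]
gripper_width: 0.998
finger_force: 0.0
```

All seven fields are needed.

Call:
send_rows([
  {"x":0,"y":0,"z":10,"rx":0,"ry":0,"rz":8,"claw":-1},
  {"x":0,"y":0,"z":10,"rx":0,"ry":0,"rz":8,"claw":-1},
  {"x":0,"y":0,"z":10,"rx":0,"ry":0,"rz":8,"claw":-1},
  {"x":0,"y":0,"z":10,"rx":0,"ry":0,"rz":8,"claw":-1},
  {"x":0,"y":0,"z":10,"rx":0,"ry":0,"rz":8,"claw":-1},
  {"x":0,"y":0,"z":10,"rx":0,"ry":0,"rz":8,"claw":-1},
  {"x":0,"y":0,"z":10,"rx":0,"ry":0,"rz":8,"claw":-1},
  {"x":0,"y":0,"z":10,"rx":0,"ry":0,"rz":8,"claw":-1},
])

```text
clock: 1.0
ee_pos: [254.6, 570.5, 123.2]
tcp_rot: [-180.0, 0.0, 83.6]
contact_force: [-0.6, 0.1, 0.8]
gripper_width: 1.001
finger_force: 0.0
```

Call:
send_rows([
  {"x":-45,"y":14,"z":0,"rx":0,"ry":0,"rz":0,"claw":-1},
  {"x":-45,"y":14,"z":0,"rx":0,"ry":0,"rz":0,"claw":-1},
  {"x":-45,"y":14,"z":0,"rx":0,"ry":0,"rz":0,"claw":-1},
  {"x":-45,"y":14,"z":0,"rx":0,"ry":0,"rz":0,"claw":-1},
  {"x":-45,"y":14,"z":0,"rx":0,"ry":0,"rz":0,"claw":-1},
  {"x":-45,"y":14,"z":0,"rx":0,"ry":0,"rz":0,"claw":-1},
  {"x":-45,"y":14,"z":0,"rx":0,"ry":0,"rz":0,"claw":-1},
  {"x":-45,"y":14,"z":0,"rx":0,"ry":0,"rz":0,"claw":-1},
  {"x":-45,"y":14,"z":0,"rx":0,"ry":0,"rz":0,"claw":-1},
])

```text
clock: 1.9
ee_pos: [337.2, 153.0, 124.0]
tcp_rot: [180.0, -0.0, 84.0]
contact_force: [1.3, 1.2, 1.1]
gripper_width: 1.001
finger_force: 0.0
```

```bash
python3 go.py 404 -235.5 110 84
```

```text
clk 1.9 [337.2 153.  124. ] [180.  -0.  84.] F [1.3 1.2 1.1] w 1.001 f 0.0
shift(tool now) [-379.4  107.2   14. ] shift(after turn) [-379.4  107.    14. ] turn [ 0. -0. -0.]
```

Call:
send_rows([
  {"x":-45,"y":12,"z":0,"rx":0,"ry":0,"rz":0,"claw":-1},
  {"x":-45,"y":12,"z":0,"rx":0,"ry":0,"rz":0,"claw":-1},
  {"x":-45,"y":12,"z":0,"rx":0,"ry":0,"rz":0,"claw":-1},
  {"x":-45,"y":12,"z":0,"rx":0,"ry":0,"rz":0,"claw":-1},
  {"x":-45,"y":12,"z":0,"rx":0,"ry":0,"rz":0,"claw":-1},
  {"x":-45,"y":12,"z":0,"rx":0,"ry":0,"rz":0,"claw":-1},
  {"x":-45,"y":12,"z":0,"rx":0,"ry":0,"rz":0,"claw":-1},
  {"x":-45,"y":13,"z":0,"rx":0,"ry":0,"rz":0,"claw":-1},
  {"x":-20,"y":10,"z":0,"rx":0,"ry":0,"rz":0,"claw":-1},
  {"x":0,"y":0,"z":14,"rx":0,"ry":0,"rz":0,"claw":-1},
])

```text
clock: 2.9
ee_pos: [405.6, -238.4, 110.7]
tcp_rot: [179.8, 0.1, 83.8]
contact_force: [-0.1, -0.1, -0.2]
gripper_width: 1.002
finger_force: 0.0
```

```bash
python3 go.py 404 -235.5 6 84
python3 - <<'E'
from h import *
i=camera_info("wrist");s=sense();im,d=grab_frame("wrist");save("w1.png",im)
print(i["fx"],i["cx"],i["cy"],(-np.array(i["R"]).T@np.array(i["t"])).round(1),np.array(i["R"]).round(2).tolist())
E
```

```text
clk 2.9 [ 405.6 -238.4  110.7] [1.798e+02 1.000e-01 8.380e+01] F [-0.1 -0.1 -0.2] w 1.002 f 0.0
shift(tool now) [  3.   -2.3 104.7] shift(after turn) [  2.7  -1.9 104.7] turn [ 0.2  0.1 -0.2]
309.70691628693146 321.0227378666572 200.08491552680712 [ 413.3 -158.5  280.9] [[0.99, -0.11, 0.0], [-0.11, -0.95, 0.28], [-0.03, -0.28, -0.96]]
```

View pics/w1.png

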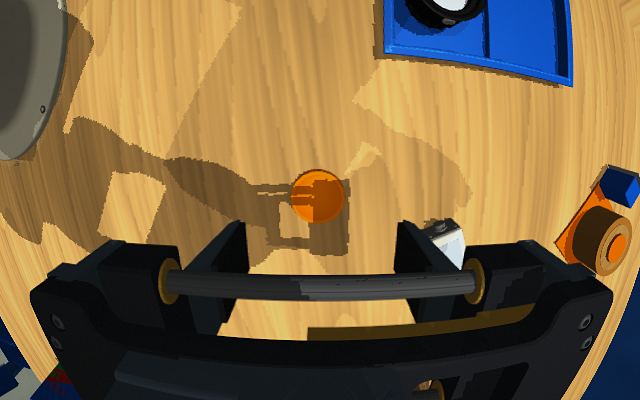

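The wrist view shows the amber lens at (318,197) between the fingers, with the white driver behind the right finger. I'll cross-check it by ray cast onto the plane at z = 12.

```bash
cat >> h.py <<'E'
def wray(i,uv):
    R=np.array(i["R"]);t=np.array(i["t"]);p=np.atleast_2d(uv).astype(float)-[i["cx"],i["cy"]]
    r=np.hypot(*p.T);th=r/i["fx"];c=np.c_[p/np.maximum(r,1e-9)[:,None]*np.sin(th)[:,None],np.cos(th)]
    return -R.T@t,c@R
def onplane(i,uv,z):
    o,v=wray(i,uv);return o+v*((z-o[2])/v[:,2])[:,None]
def wmask(im,lo,hi,roi,i,z):
    h=cv2.cvtColor(im,cv2.COLOR_RGB2HSV);m=cv2.inRange(h,lo,hi);k=np.zeros_like(m);u0,u1,v0,v1=roi;k[v0:v1,u0:u1]=255;m&=k
    c=max(cv2.findContours(m,cv2.RETR_EXTERNAL,cv2.CHAIN_APPROX_NONE)[0],key=cv2.contourArea)[:,0]
    return onplane(i,c,z)[:,:2].astype(np.float32)
E
python3 - <<'E'
from h import *
im=cv2.imread("pics/w1.png")[...,::-1].copy();i=camera_info("wrist")
q=wmask(im,(5,180,50),(16,255,255),(270,370,150,240),i,12)
print(cv2.minEnclosingCircle(q),cv2.minAreaRect(q),np.mean(q,0))
E
```

```text
((400.4710693359375, -230.10586547851562), 25.569555282592773) ((400.95123291015625, -229.761474609375), (49.27336883544922, 49.744510650634766), 44.30903625488281) [ 399.1348  -231.47511]
```

Call:
send_rows([
  {"x":5,"y":-3,"z":20,"rx":0,"ry":0,"rz":0,"claw":-1},
  {"x":0,"y":0,"z":30,"rx":0,"ry":0,"rz":0,"claw":-1},
  {"x":0,"y":0,"z":25,"rx":0,"ry":0,"rz":0,"claw":-1},
  {"x":0,"y":0,"z":15,"rx":0,"ry":0,"rz":0,"claw":-1},
  {"x":0,"y":0,"z":0,"rx":0,"ry":0,"rz":0,"claw":-1},
])

```text
clock: 3.45
ee_pos: [400.1, -228.0, 18.5]
tcp_rot: [-179.8, -0.1, 84.0]
contact_force: [0.1, -0.4, 0.8]
gripper_width: 1.001
finger_force: 0.0
```

```bash
python3 go.py 403 -233.5 6 84;python3 - <<'E'
from h import *
im,d=grab_frame("wrist");i=camera_info("wrist");save("w2.png",im)
h=cv2.cvtColor(im,cv2.COLOR_RGB2HSV);m=cv2.inRange(h,(5,180,40),(16,255,255))
c=[x[:,0] for x in cv2.findContours(m,0,1)[0] if cv2.contourArea(x)>300]
for x in c:
    q=onplane(i,x,12)[:,:2].astype(np.float32);print(x.mean(0),cv2.minEnclosingCircle(q))
E
```

```text
clk 3.5 [ 400.1 -228.    18.5] [-1.798e+02 -1.000e-01  8.400e+01] F [ 0.1 -0.4  0.8] w 1.001 f 0.0
shift(tool now) [-5.2  3.5 12.5] shift(after turn) [-5.1  3.5 12.5] turn [-0.2 -0.1 -0. ]
[629.82178218 277.8019802 ] ((742.2234497070312, -338.8738098144531), 70.28598022460938)
[326.84234234 246.31981982] ((403.3611755371094, -233.18687438964844), 26.617414474487305)
```

View pics/w2.png

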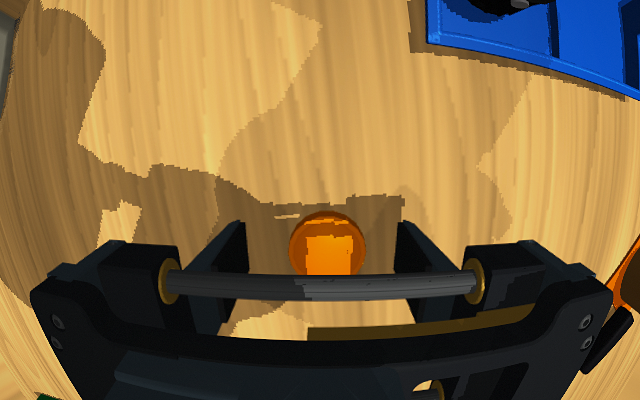

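Settled wrist fix: lens at pixel (327,246), which gives (403.4, -233.2), agreeing with the scene camera. Correct, lower and grip.

Call:
send_rows([
  {"x":-5,"y":3,"z":0,"rx":0,"ry":0,"rz":0,"claw":-1},
  {"x":0,"y":0,"z":6,"rx":0,"ry":0,"rz":0,"claw":-1},
  {"x":0,"y":0,"z":6,"rx":0,"ry":0,"rz":0,"claw":-1},
  {"x":0,"y":0,"z":0,"rx":0,"ry":0,"rz":0,"claw":-1},
  {"x":0,"y":0,"z":0,"rx":0,"ry":0,"rz":0,"claw":-1},
  {"x":0,"y":0,"z":0,"rx":0,"ry":0,"rz":0,"claw":-1},
])

```text
clock: 4.1
ee_pos: [403.6, -234.4, 8.0]
tcp_rot: [-180.0, -0.0, 84.0]
contact_force: [-0.4, -0.7, -0.3]
gripper_width: 1.003
finger_force: 0.0
```

```bash
python3 go.py 403.4 -233.4 6 84
```

```text
clk 4.1 [ 403.6 -234.4    8. ] [-180.   -0.   84.] F [-0.4 -0.7 -0.3] w 1.003 f 0.0
shift(tool now) [ 1.  -0.3  2. ] shift(after turn) [ 1.  -0.3  2. ] turn [-0. -0. -0.]
```

Call:
send_rows([
  {"x":1,"y":0,"z":2,"rx":0,"ry":0,"rz":0,"claw":-1},
  {"x":0,"y":0,"z":0,"rx":0,"ry":0,"rz":0,"claw":1},
  {"x":0,"y":0,"z":0,"rx":0,"ry":0,"rz":0,"claw":1},
  {"x":0,"y":0,"z":0,"rx":0,"ry":0,"rz":0,"claw":1},
  {"x":0,"y":0,"z":0,"rx":0,"ry":0,"rz":0,"claw":1},
  {"x":0,"y":0,"z":0,"rx":0,"ry":0,"rz":0,"claw":1},
  {"x":0,"y":0,"z":0,"rx":0,"ry":0,"rz":0,"claw":1},
  {"x":0,"y":0,"z":0,"rx":0,"ry":0,"rz":0,"claw":1},
])

```text
clock: 4.9
ee_pos: [403.8, -233.5, 5.9]
tcp_rot: [180.0, 0.0, 83.9]
contact_force: [0.6, -0.0, 0.6]
gripper_width: 0.534
finger_force: 30.0
```

```bash
python3 go.py 532.5 -56.5 90 84
```

```text
clk 4.9 [ 403.8 -233.5    5.9] [180.    0.   83.9] F [ 0.6 -0.   0.6] w 0.534 f 30.0
shift(tool now) [189.6 109.3 -84.1] shift(after turn) [189.5 109.5 -84.1] turn [ 0.   0.  -0.1]
```

Call:
send_rows([
  {"x":0,"y":0,"z":-30,"rx":0,"ry":0,"rz":0,"claw":1},
  {"x":0,"y":0,"z":-40,"rx":0,"ry":0,"rz":0,"claw":1},
  {"x":26,"y":22,"z":-24,"rx":0,"ry":0,"rz":0,"claw":1},
  {"x":26,"y":22,"z":0,"rx":0,"ry":0,"rz":0,"claw":1},
  {"x":26,"y":22,"z":0,"rx":0,"ry":0,"rz":0,"claw":1},
  {"x":26,"y":22,"z":0,"rx":0,"ry":0,"rz":0,"claw":1},
  {"x":26,"y":21,"z":0,"rx":0,"ry":0,"rz":0,"claw":1},
  {"x":0,"y":0,"z":0,"rx":0,"ry":0,"rz":0,"claw":1},
  {"x":0,"y":0,"z":0,"rx":0,"ry":0,"rz":0,"claw":1},
  {"x":0,"y":0,"z":0,"rx":0,"ry":0,"rz":0,"claw":1},
])

```text
clock: 5.9
ee_pos: [525.1, -116.0, 99.8]
tcp_rot: [-180.0, 0.0, 83.9]
contact_force: [-0.5, 0.7, -0.3]
gripper_width: 0.529
finger_force: 30.0
```

```bash
python3 go.py 532.5 -56.5 90 84;python3 - <<'E'
from h import *
im,d=grab_frame("wrist");i=camera_info("wrist");save("w3.png",im);import json
json.dump({k:np.array(v).tolist() for k,v in i.items() if k!="name"},open("w3.json","w"))
h=cv2.cvtColor(im,cv2.COLOR_RGB2HSV)
m=cv2.inRange(h,(15,0,120),(35,255,255))
def P(u,v,z): return onplane(i,[[u,v]],z)[0]
u,v=np.array(i["cx"]),0
# project expected
R=np.array(i["R"]);t=np.array(i["t"])
for X in([532.5,-56.5,48],[568,146,48]):
    c=R@X+t;th=np.arctan2(np.hypot(c[0],c[1]),c[2]);r=i["fx"]*th/np.hypot(c[0],c[1]);print(X,i["cx"]+c[0]*r,i["cy"]+c[1]*r)
E
```

```text
clk 5.9 [ 525.1 -116.    99.8] [-180.     0.    83.9] F [-0.5  0.7 -0.3] w 0.529 f 30.0
shift(tool now) [59.9  1.   9.8] shift(after turn) [59.9  1.1  9.8] turn [-0.   0.  -0.1]
[532.5, -56.5, 48] 322.9807255478777 139.74988129697283
[568, 146, 48] 340.1094675673498 -102.70979190567542
```

View pics/w3.png

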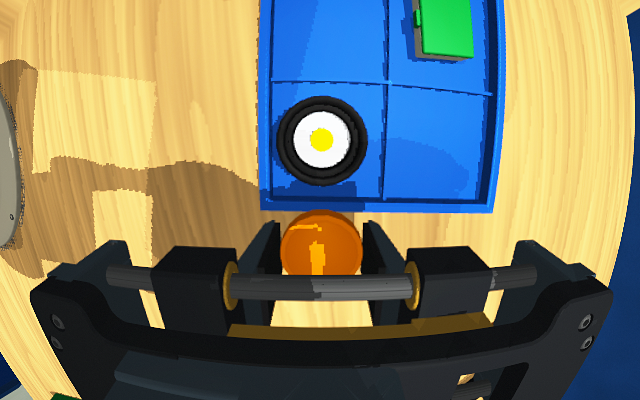

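The wrist view shows the black lamp rim centred near (322,140), as predicted, with the amber lens held level at (322,250). The tray's right and bottom rim is visible too. I'll measure rim, lens in hand and tray rim.

Run:
```python
from h import *;import json
from scipy.optimize import least_squares
im=cv2.imread("pics/w3.png")[...,::-1].copy();i=json.load(open("w3.json"))
h=cv2.cvtColor(im,cv2.COLOR_RGB2HSV)
def circ(q):
    f=least_squares(lambda p:np.hypot(q[:,0]-p[0],q[:,1]-p[1])-p[2],[*q.mean(0),25],loss="soft_l1",f_scale=.5);return f.x.round(1)
dark=cv2.inRange(h,(0,0,0),(180,255,70));dark[:, :265]=0;dark[:,375:]=0;dark[:90]=0;dark[188:]=0
blue=cv2.inRange(h,(95,120,60),(130,255,255))
roi=(~blue.astype(bool));roi[:, :272]=0;roi[:,375:]=0;roi[:92]=0;roi[184:]=0
l,lab,st,ce=cv2.connectedComponentsWithStats(roi.astype(np.uint8));k=1+st[1:,4].argmax()
c=max(cv2.findContours((lab==k).astype(np.uint8),0,1)[0],key=cv2.contourArea)[:,0];c=c[c[:,1]<165]
print("rim",circ(onplane(i,c,48)[:,:2]),len(c))
w=((h[...,1]<60)&(h[...,2]>180)|((h[...,0]>20)&(h[...,0]<35)&(h[...,2]>150)));w[:, :285]=0;w[:,360:]=0;w[:102]=0;w[176:]=0
c=max(cv2.findContours(w.astype(np.uint8),0,1)[0],key=cv2.contourArea)[:,0];print("well(z43)",circ(onplane(i,c,43)[:,:2]))
m=cv2.inRange(h,(4,170,40),(17,255,255));m[:205]=0;m[272:]=0;m[:,:270]=0;m[:,372:]=0
c=max(cv2.findContours(m,0,1)[0],key=cv2.contourArea)[:,0];c=c[c[:,1]<245]
print("lens(z105.8)",circ(onplane(i,c,105.8)[:,:2]),sense()["ee_pos"].round(1))
for uv in([262,209],[491,213],[505,0]): print("rim pt",uv,onplane(i,[uv],20).round(1))
```

```text
rim [531.2 -57.4  32.4] 175
well(z43) [531.2 -56.6  20.1]
lens(z105.8) [ 525.  -113.6   23.8] [ 525.1 -116.2   99.8]
rim pt [262, 209] [[ 474.1 -111.7   20. ]]
rim pt [491, 213] [[ 684.7 -139.1   20. ]]
rim pt [505, 0] [[713.5  62.9  20. ]]
```

Call:
send_rows([
  {"x":20,"y":0,"z":0,"rx":0,"ry":0,"rz":0,"claw":1},
  {"x":25,"y":0,"z":0,"rx":0,"ry":0,"rz":0,"claw":1},
  {"x":14,"y":0,"z":10,"rx":0,"ry":0,"rz":0,"claw":1},
  {"x":0,"y":0,"z":20,"rx":0,"ry":0,"rz":0,"claw":1},
  {"x":0,"y":0,"z":10,"rx":0,"ry":0,"rz":0,"claw":1},
  {"x":0,"y":0,"z":0,"rx":0,"ry":0,"rz":0,"claw":1},
  {"x":0,"y":0,"z":0,"rx":0,"ry":0,"rz":0,"claw":1},
  {"x":0,"y":0,"z":0,"rx":0,"ry":0,"rz":0,"claw":1},
])

```text
clock: 6.75
ee_pos: [532.4, -57.5, 60.4]
tcp_rot: [180.0, 0.0, 83.9]
contact_force: [0.1, -0.3, -1.2]
gripper_width: 0.532
finger_force: 30.0
```

```bash
python3 go.py 531.5 -57.5 50 84;python3 - <<'E'
from h import *
im,d=grab_frame("wrist");save("w4.png",cv2.resize(im[150:300,200:440],(800,500)))
E
```

```text
clk 6.8 [532.4 -57.5  60.4] [180.    0.   83.9] F [ 0.1 -0.3 -1.2] w 0.532 f 30.0
shift(tool now) [-0.1 -0.9 10.4] shift(after turn) [-0.1 -0.9 10.4] turn [ 0.   0.  -0.1]
```

View pics/w4.png

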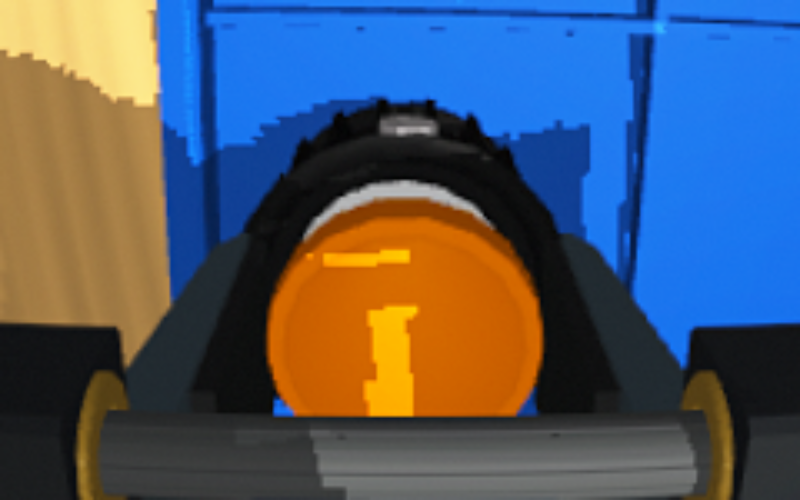

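The amber lens sits centred over the black rim (crop 405 against about 403). Lowering gently.

Call:
send_rows([
  {"x":0,"y":-1,"z":4,"rx":0,"ry":0,"rz":0,"claw":1},
  {"x":0,"y":0,"z":4,"rx":0,"ry":0,"rz":0,"claw":1},
  {"x":0,"y":0,"z":2,"rx":0,"ry":0,"rz":0,"claw":1},
  {"x":0,"y":0,"z":0,"rx":0,"ry":0,"rz":0,"claw":1},
  {"x":0,"y":0,"z":0,"rx":0,"ry":0,"rz":0,"claw":1},
])

```text
clock: 7.3
ee_pos: [531.1, -56.9, 49.9]
tcp_rot: [-180.0, -0.0, 83.9]
contact_force: [-0.8, -0.7, -0.7]
gripper_width: 0.538
finger_force: 30.0
```

Call:
send_rows([
  {"x":0,"y":0,"z":1,"rx":0,"ry":0,"rz":0,"claw":1},
  {"x":0,"y":0,"z":0,"rx":0,"ry":0,"rz":0,"claw":1},
  {"x":0,"y":0,"z":0,"rx":0,"ry":0,"rz":0,"claw":-0.3},
  {"x":0,"y":0,"z":0,"rx":0,"ry":0,"rz":0,"claw":-0.3},
  {"x":0,"y":0,"z":0,"rx":0,"ry":0,"rz":0,"claw":-0.3},
  {"x":0,"y":0,"z":-20,"rx":0,"ry":0,"rz":0,"claw":-1},
  {"x":0,"y":0,"z":-40,"rx":0,"ry":0,"rz":0,"claw":-1},
  {"x":-40,"y":0,"z":0,"rx":0,"ry":0,"rz":0,"claw":-1},
  {"x":-20,"y":0,"z":0,"rx":0,"ry":0,"rz":0,"claw":-1},
  {"x":0,"y":0,"z":0,"rx":0,"ry":0,"rz":0,"claw":-1},
])

```text
clock: 8.3
ee_pos: [524.8, -118.7, 109.3]
tcp_rot: [179.9, 0.0, 83.8]
contact_force: [0.4, 1.0, -0.2]
gripper_width: 0.996
finger_force: 0.0
```

```bash
python3 go.py 621.6 294.3 110 84;python3 - <<'E'
from h import *
im,d=grab_frame("wrist");i=camera_info("wrist");save("w5.png",im)
h=cv2.cvtColor(im,cv2.COLOR_RGB2HSV)
m=cv2.inRange(h,(4,170,40),(17,255,255));m[190:]=0;m[:,:270]=0;m[:,372:]=0
c=max(cv2.findContours(m,0,1)[0],key=cv2.contourArea)[:,0]
q=onplane(i,c,55)[:,:2].astype(np.float32);print(c.mean(0),cv2.minEnclosingCircle(q))
im,d=grab_frame("top");P=pts("top",d);h=cv2.cvtColor(im,cv2.COLOR_RGB2HSV)
m=cv2.inRange(h,(4,170,40),(17,255,255))>0;k=np.zeros_like(m);k[180:225,355:400]=1;Q=P[m&k]
A=np.c_[Q[:,:2]-Q[:,:2].mean(0),np.ones(len(Q))];s=np.linalg.lstsq(A,Q[:,2],rcond=None)[0];print(len(Q),"slope/height",s.round(3),Q.mean(0))
E
```

```text
clk 8.3 [ 524.8 -118.7  109.3] [179.9   0.   83.8] F [ 0.4  1.  -0.2] w 0.996 f 0.0
shift(tool now) [421.   51.8  -0.9] shift(after turn) [420.9  53.1  -0.7] turn [ 0.1  0.  -0.2]
[309.10294118 153.38970588] ((526.4651489257812, -61.21307373046875), 20.134601593017578)
164 slope/height [-2.354  6.051 69.515] [530.43764302 -51.98626664  69.51519049]
```

View pics/w5.png

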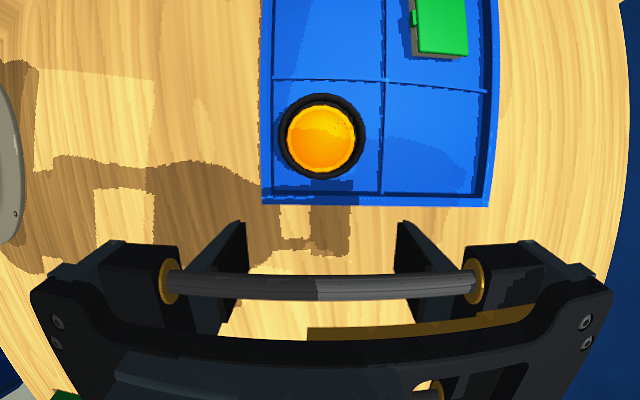

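Amber lens (320,138) sits concentric in the rim (321,136): seated. Next, opal.

Call:
send_rows([
  {"x":30,"y":2,"z":0,"rx":0,"ry":0,"rz":0,"claw":-1},
  {"x":48,"y":6,"z":0,"rx":0,"ry":0,"rz":0,"claw":-1},
  {"x":48,"y":6,"z":0,"rx":0,"ry":0,"rz":0,"claw":-1},
  {"x":48,"y":6,"z":0,"rx":0,"ry":0,"rz":0,"claw":-1},
  {"x":48,"y":6,"z":0,"rx":0,"ry":0,"rz":0,"claw":-1},
  {"x":48,"y":6,"z":0,"rx":0,"ry":0,"rz":0,"claw":-1},
  {"x":48,"y":6,"z":0,"rx":0,"ry":0,"rz":0,"claw":-1},
  {"x":48,"y":6,"z":0,"rx":0,"ry":0,"rz":0,"claw":-1},
  {"x":35,"y":5,"z":0,"rx":0,"ry":0,"rz":0,"claw":-1},
  {"x":20,"y":3,"z":0,"rx":0,"ry":0,"rz":0,"claw":-1},
])

```text
clock: 9.4
ee_pos: [620.2, 300.8, 108.5]
tcp_rot: [-180.0, -0.0, 84.1]
contact_force: [-0.4, -0.6, 0.9]
gripper_width: 0.998
finger_force: 0.0
```

Call:
send_rows([
  {"x":0,"y":0,"z":30,"rx":0,"ry":0,"rz":0,"claw":-1},
  {"x":0,"y":0,"z":30,"rx":0,"ry":0,"rz":0,"claw":-1},
  {"x":0,"y":0,"z":20,"rx":0,"ry":0,"rz":0,"claw":-1},
  {"x":0,"y":0,"z":10,"rx":0,"ry":0,"rz":0,"claw":-1},
  {"x":0,"y":0,"z":0,"rx":0,"ry":0,"rz":0,"claw":-1},
  {"x":0,"y":0,"z":0,"rx":0,"ry":0,"rz":0,"claw":-1},
  {"x":0,"y":0,"z":0,"rx":0,"ry":0,"rz":0,"claw":-1},
])

```text
clock: 10.1
ee_pos: [621.6, 297.0, 20.3]
tcp_rot: [179.9, -0.1, 84.0]
contact_force: [0.4, 0.0, 0.6]
gripper_width: 0.997
finger_force: 0.0
```

```bash
python3 go.py 621.5 295.2 6 84;python3 - <<'E'
from h import *
i=camera_info("wrist");im,d=grab_frame("wrist");save("w6.png",im)
h=cv2.cvtColor(im,cv2.COLOR_RGB2HSV);m=((h[...,1]<70)&(h[...,2]>110)).astype(np.uint8);m[272:]=0
for x in cv2.findContours(m,0,1)[0]:
    if cv2.contourArea(x)>300:
        x=x[:,0];q=onplane(i,x,12)[:,:2].astype(np.float32);print(x.mean(0).round(),cv2.minEnclosingCircle(q),cv2.minAreaRect(q)[1])
E
```

```text
clk 10.1 [621.6 297.   20.3] [ 1.799e+02 -1.000e-01  8.400e+01] F [0.4 0.  0.6] w 0.997 f 0.0
shift(tool now) [-1.8  0.1 14.3] shift(after turn) [-1.8  0.1 14.3] turn [ 0.1 -0.1 -0. ]
[321. 240.] ((621.4389038085938, 296.8979797363281), 25.74662971496582) (46.08192825317383, 48.471221923828125)
[136. 212.] ((495.1747131347656, 329.025390625), 24.613037109375) (25.49283218383789, 43.26826858520508)
[336. 113.] ((638.1373291015625, 375.25726318359375), 17.658132553100586) (34.761070251464844, 34.41164016723633)
[202.  29.] ((562.0093994140625, 445.7904052734375), 38.21800231933594) (47.436580657958984, 75.23860168457031)
```

Opal disc 25.7 mm radius at (621, 296), directly below. Grip.

Call:
send_rows([
  {"x":-1,"y":0,"z":8,"rx":0,"ry":0,"rz":0,"claw":-1},
  {"x":0,"y":0,"z":6,"rx":0,"ry":0,"rz":0,"claw":-1},
  {"x":0,"y":0,"z":0,"rx":0,"ry":0,"rz":0,"claw":-1},
  {"x":0,"y":0,"z":0,"rx":0,"ry":0,"rz":0,"claw":1},
  {"x":0,"y":0,"z":0,"rx":0,"ry":0,"rz":0,"claw":1},
  {"x":0,"y":0,"z":0,"rx":0,"ry":0,"rz":0,"claw":1},
  {"x":0,"y":0,"z":0,"rx":0,"ry":0,"rz":0,"claw":1},
  {"x":0,"y":0,"z":0,"rx":0,"ry":0,"rz":0,"claw":1},
  {"x":0,"y":0,"z":0,"rx":0,"ry":0,"rz":0,"claw":1},
])

```text
clock: 11.05
ee_pos: [620.8, 295.6, 5.0]
tcp_rot: [180.0, -0.0, 83.9]
contact_force: [0.0, -0.5, 0.4]
gripper_width: 0.537
finger_force: 30.0
```

```bash
python3 go.py 567.4 146.5 100 84
```

```text
clk 11.1 [620.8 295.6   5. ] [180.   -0.   83.9] F [ 0.  -0.5  0.4] w 0.537 f 30.0
shift(tool now) [-153.9  -37.4  -95. ] shift(after turn) [-153.9  -37.5  -95. ] turn [ 0.  -0.  -0.1]
```

Call:
send_rows([
  {"x":0,"y":0,"z":-30,"rx":0,"ry":0,"rz":0,"claw":1},
  {"x":0,"y":0,"z":-45,"rx":0,"ry":0,"rz":0,"claw":1},
  {"x":-42,"y":-7,"z":-20,"rx":0,"ry":0,"rz":0,"claw":1},
  {"x":-42,"y":-8,"z":0,"rx":0,"ry":0,"rz":0,"claw":1},
  {"x":-42,"y":-8,"z":0,"rx":0,"ry":0,"rz":0,"claw":1},
  {"x":-42,"y":-8,"z":0,"rx":0,"ry":0,"rz":0,"claw":1},
  {"x":-42,"y":-6,"z":0,"rx":0,"ry":0,"rz":0,"claw":1},
  {"x":0,"y":0,"z":0,"rx":0,"ry":0,"rz":0,"claw":1},
  {"x":0,"y":0,"z":0,"rx":0,"ry":0,"rz":0,"claw":1},
  {"x":0,"y":0,"z":0,"rx":0,"ry":0,"rz":0,"claw":1},
])

```text
clock: 12.05
ee_pos: [562.2, 91.3, 100.0]
tcp_rot: [180.0, -0.0, 84.0]
contact_force: [-1.0, 0.6, -1.3]
gripper_width: 0.536
finger_force: 30.0
```

```bash
python3 go.py 567.4 146.5 100 84;python3 - <<'E'
from h import *
i=camera_info("wrist");im,d=grab_frame("wrist");save("w7.png",im)
h=cv2.cvtColor(im,cv2.COLOR_RGB2HSV)
blue=cv2.inRange(h,(95,120,40),(130,255,255));k=np.zeros_like(blue);k[80:195,265:380]=1
m=((blue==0)&(k>0)).astype(np.uint8)
for x in cv2.findContours(m,0,1)[0]:
    if cv2.contourArea(x)>800:
        x=x[:,0];q=onplane(i,x,48)[:,:2].astype(np.float32);print(x.min(0),x.max(0),cv2.minEnclosingCircle(q),cv2.minAreaRect(q))
y=cv2.inRange(h,(22,120,120),(34,255,255))&(k*255)
for x in cv2.findContours(y,0,1)[0]:
    if cv2.contourArea(x)>50: x=x[:,0];print("led",x.mean(0),onplane(i,[x.mean(0)],35)[0])
E
```

```text
clk 12.1 [562.2  91.3 100. ] [180.  -0.  84.] F [-1.   0.6 -1.3] w 0.536 f 30.0
shift(tool now) [55.5 -0.6  0. ] shift(after turn) [55.5 -0.6  0. ] turn [ 0. -0. -0.]
[274 102] [365 192] ((566.5625610351562, 145.53895568847656), 33.56161117553711) ((566.4567260742188, 145.4723358154297), (65.95303344726562, 66.12981414794922), 83.90636444091797)
led [319.5625  145.53125] [566.49034318 145.67240519  35.        ]
```

View pics/w7.png

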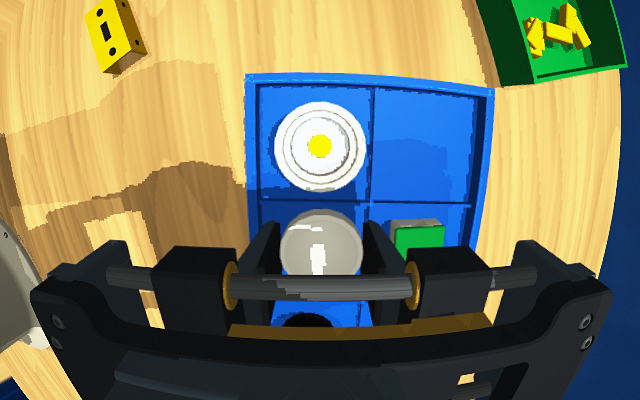

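White lamp at (320,146), giving (566.5, 145.6); the opal lens is held at (321,250).

Call:
send_rows([
  {"x":20,"y":0,"z":0,"rx":0,"ry":0,"rz":0,"claw":1},
  {"x":24,"y":-1,"z":0,"rx":0,"ry":0,"rz":0,"claw":1},
  {"x":10,"y":0,"z":10,"rx":0,"ry":0,"rz":0,"claw":1},
  {"x":0,"y":0,"z":20,"rx":0,"ry":0,"rz":0,"claw":1},
  {"x":0,"y":0,"z":10,"rx":0,"ry":0,"rz":0,"claw":1},
  {"x":0,"y":0,"z":0,"rx":0,"ry":0,"rz":0,"claw":1},
  {"x":0,"y":0,"z":0,"rx":0,"ry":0,"rz":0,"claw":1},
  {"x":0,"y":0,"z":0,"rx":0,"ry":0,"rz":0,"claw":1},
])

```text
clock: 12.9
ee_pos: [566.9, 144.4, 60.5]
tcp_rot: [180.0, -0.0, 83.9]
contact_force: [-0.0, -0.1, -0.2]
gripper_width: 0.535
finger_force: 30.0
```

```bash
python3 go.py 566.5 145.5 49 84
```

```text
clk 12.9 [566.9 144.4  60.5] [180.   -0.   83.9] F [-0.  -0.1 -0.2] w 0.535 f 30.0
shift(tool now) [ 1.1 -0.6 11.5] shift(after turn) [ 1.1 -0.6 11.5] turn [ 0.  -0.  -0.1]
```

Call:
send_rows([
  {"x":1,"y":-0.5,"z":4,"rx":0,"ry":0,"rz":0,"claw":1},
  {"x":0,"y":0,"z":4,"rx":0,"ry":0,"rz":0,"claw":1},
  {"x":0,"y":0,"z":2,"rx":0,"ry":0,"rz":0,"claw":1},
  {"x":0,"y":0,"z":1,"rx":0,"ry":0,"rz":0,"claw":1},
  {"x":0,"y":0,"z":0,"rx":0,"ry":0,"rz":0,"claw":1},
  {"x":0,"y":0,"z":0,"rx":0,"ry":0,"rz":0,"claw":1},
])

```text
clock: 13.5
ee_pos: [566.2, 145.5, 49.0]
tcp_rot: [180.0, -0.0, 83.9]
contact_force: [0.2, 0.1, -0.6]
gripper_width: 0.533
finger_force: 30.0
```

Call:
send_rows([
  {"x":0,"y":0,"z":0,"rx":0,"ry":0,"rz":0,"claw":-0.3},
  {"x":0,"y":0,"z":0,"rx":0,"ry":0,"rz":0,"claw":-0.3},
  {"x":0,"y":0,"z":0,"rx":0,"ry":0,"rz":0,"claw":-0.3},
  {"x":0,"y":0,"z":-20,"rx":0,"ry":0,"rz":0,"claw":-1},
  {"x":0,"y":0,"z":-40,"rx":0,"ry":0,"rz":0,"claw":-1},
  {"x":36,"y":-15,"z":0,"rx":0,"ry":0,"rz":0,"claw":-1},
  {"x":36,"y":-15,"z":0,"rx":0,"ry":0,"rz":0,"claw":-1},
  {"x":36,"y":-15,"z":0,"rx":0,"ry":0,"rz":0,"claw":-1},
  {"x":36,"y":-16,"z":0,"rx":0,"ry":0,"rz":0,"claw":-1},
  {"x":36,"y":-16,"z":0,"rx":0,"ry":0,"rz":0,"claw":-1},
])

```text
clock: 14.5
ee_pos: [507.9, 334.1, 109.0]
tcp_rot: [180.0, -0.0, 83.9]
contact_force: [0.3, -0.8, 0.4]
gripper_width: 1.001
finger_force: 0.0
```

Call:
send_rows([
  {"x":0,"y":0,"z":0,"rx":0,"ry":0,"rz":-7,"claw":-1},
  {"x":0,"y":0,"z":0,"rx":0,"ry":0,"rz":-7,"claw":-1},
  {"x":0,"y":0,"z":0,"rx":0,"ry":0,"rz":-6,"claw":-1},
  {"x":0,"y":0,"z":20,"rx":0,"ry":0,"rz":0,"claw":-1},
  {"x":0,"y":0,"z":20,"rx":0,"ry":0,"rz":0,"claw":-1},
  {"x":0,"y":0,"z":0,"rx":0,"ry":0,"rz":0,"claw":-1},
  {"x":0,"y":0,"z":0,"rx":0,"ry":0,"rz":0,"claw":-1},
  {"x":0,"y":0,"z":0,"rx":0,"ry":0,"rz":0,"claw":-1},
])

```text
clock: 15.3
ee_pos: [509.1, 332.9, 69.9]
tcp_rot: [179.9, -0.0, 103.9]
contact_force: [0.7, 0.3, 0.6]
gripper_width: 0.998
finger_force: 0.0
```

```bash
python3 go.py 508.2 333 12 103.5;python3 - <<'E'
from h import *
i=camera_info("wrist");im,d=grab_frame("wrist")
t,td=grab_frame("top");np.savez("pics/top1.npz",im=t,d=td)
save("c8.png",np.hstack([cv2.resize(im[130:330,160:480],(480,300)),cv2.resize(t[150:230,260:345],(318,300))]))
h=cv2.cvtColor(im,cv2.COLOR_RGB2HSV)
m=((h[...,1]<60)&(h[...,2]>60)).astype(np.uint8);m[272:]=0
for x in cv2.findContours(m,0,1)[0]:
    if cv2.contourArea(x)>200: x=x[:,0];print(x.mean(0).round(),cv2.minAreaRect(onplane(i,x,28)[:,:2].astype(np.float32)))
E
```

```text
clk 15.3 [509.1 332.9  69.9] [179.9  -0.  103.9] F [0.7 0.3 0.6] w 0.998 f 0.0
shift(tool now) [ 0.3 -0.9 57.9] shift(after turn) [ 0.3 -0.8 57.9] turn [ 0.1 -0.   0.4]
[318. 222.] ((506.87530517578125, 332.8645935058594), (23.849252700805664, 39.5941162109375), 12.788294792175293)
[477. 201.] ((623.71240234375, 378.41632080078125), (34.332008361816406, 33.512245178222656), 22.1788330078125)
[425.  93.] ((557.5535278320312, 444.4887390136719), (68.16715240478516, 65.50404357910156), 5.642073154449463)
```

View pics/c8.png

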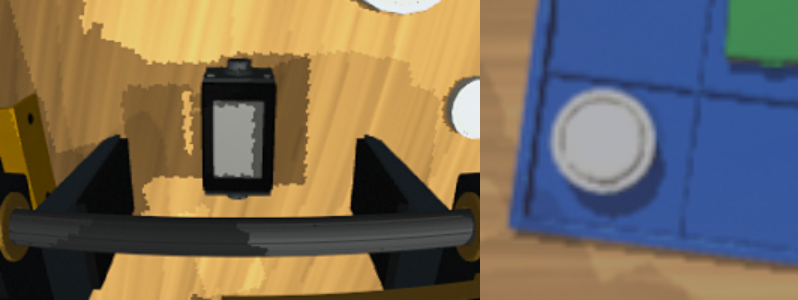

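Left crop: black driver square between the fingers, label at (507, 333), angle about 13°. Right crop: opal disc concentric in the white rim. Lower and grip.

Call:
send_rows([
  {"x":0,"y":-1,"z":25,"rx":0,"ry":0,"rz":0,"claw":-1},
  {"x":0,"y":0,"z":25,"rx":0,"ry":0,"rz":0,"claw":-1},
  {"x":0,"y":0,"z":12,"rx":0,"ry":0,"rz":0,"claw":-1},
  {"x":0,"y":0,"z":0,"rx":0,"ry":0,"rz":0,"claw":1},
  {"x":0,"y":0,"z":0,"rx":0,"ry":0,"rz":0,"claw":1},
  {"x":0,"y":0,"z":0,"rx":0,"ry":0,"rz":0,"claw":1},
  {"x":0,"y":0,"z":0,"rx":0,"ry":0,"rz":0,"claw":1},
  {"x":0,"y":0,"z":0,"rx":0,"ry":0,"rz":0,"claw":1},
  {"x":0,"y":0,"z":0,"rx":0,"ry":0,"rz":0,"claw":1},
  {"x":0,"y":0,"z":0,"rx":0,"ry":0,"rz":0,"claw":1},
])

```text
clock: 16.4
ee_pos: [507.6, 332.4, 7.1]
tcp_rot: [180.0, -0.0, 103.9]
contact_force: [-0.1, -0.2, -0.8]
gripper_width: 0.418
finger_force: 0.0
```

Call:
send_rows([
  {"x":0,"y":0,"z":-30,"rx":0,"ry":0,"rz":0,"claw":1},
  {"x":0,"y":0,"z":-40,"rx":0,"ry":0,"rz":0,"claw":1},
  {"x":0,"y":0,"z":-35,"rx":0,"ry":0,"rz":7,"claw":1},
  {"x":0,"y":0,"z":0,"rx":0,"ry":0,"rz":7,"claw":1},
  {"x":0,"y":0,"z":0,"rx":0,"ry":0,"rz":6,"claw":1},
  {"x":0,"y":0,"z":0,"rx":0,"ry":0,"rz":0,"claw":1},
])

```text
clock: 17.0
ee_pos: [507.5, 332.3, 112.1]
tcp_rot: [180.0, -0.0, 83.8]
contact_force: [0.3, 0.6, -1.9]
gripper_width: 0.394
finger_force: 30.0
```

```bash
python3 go.py 637.5 -73 113 83.5
python3 - <<'E'
from h import *
D=np.load("pics/top0.npz");im=D["im"];P=pts("top",D["d"])
h=cv2.cvtColor(im,cv2.COLOR_RGB2HSV);b=cv2.inRange(h,(100,120,40),(130,255,255));b[:,:255]=0;b[:,420:]=0;b[:115]=0;b[240:]=0
b=cv2.morphologyEx(b,cv2.MORPH_CLOSE,np.ones((25,25)))
c=max(cv2.findContours(b,0,1)[0],key=cv2.contourArea)[:,0]
i=camera_info("top");R=np.array(i["R"]);t=np.array(i["t"]);o=-R.T@t
v=np.c_[(c-[i["cx"],i["cy"]])/i["fx"],np.ones(len(c))]@R
q=(o+v*((18-o[2])/v[:,2])[:,None])[:,:2].astype(np.float32);print(cv2.minAreaRect(q))
E
```

```text
clk 17.0 [507.5 332.3 112.1] [180.   -0.   83.8] F [ 0.3  0.6 -1.9] w 0.394 f 30.0
shift(tool now) [-389.   172.8   -0.9] shift(after turn) [-388.   175.1   -0.9] turn [ 0.  -0.   0.3]
((601.1441650390625, 34.642242431640625), (323.6226501464844, 213.83786010742188), 82.89130401611328)
```

Call:
send_rows([
  {"x":-30,"y":12,"z":0,"rx":0,"ry":0,"rz":0,"claw":1},
  {"x":-44,"y":20,"z":0,"rx":0,"ry":0,"rz":0,"claw":1},
  {"x":-44,"y":20,"z":0,"rx":0,"ry":0,"rz":0,"claw":1},
  {"x":-44,"y":20,"z":0,"rx":0,"ry":0,"rz":0,"claw":1},
  {"x":-44,"y":20,"z":0,"rx":0,"ry":0,"rz":0,"claw":1},
  {"x":-44,"y":20,"z":0,"rx":0,"ry":0,"rz":0,"claw":1},
  {"x":-44,"y":20,"z":0,"rx":0,"ry":0,"rz":0,"claw":1},
  {"x":-44,"y":20,"z":0,"rx":0,"ry":0,"rz":0,"claw":1},
  {"x":-30,"y":12,"z":0,"rx":0,"ry":0,"rz":0,"claw":1},
  {"x":-20,"y":8,"z":0,"rx":0,"ry":0,"rz":0,"claw":1},
])

```text
clock: 18.0
ee_pos: [638.0, -74.3, 111.4]
tcp_rot: [-180.0, 0.0, 84.1]
contact_force: [-0.1, -0.1, -1.8]
gripper_width: 0.392
finger_force: 30.0
```

Call:
send_rows([
  {"x":0,"y":0,"z":20,"rx":0,"ry":0,"rz":0,"claw":1},
  {"x":0,"y":0,"z":25,"rx":0,"ry":0,"rz":0,"claw":1},
  {"x":0,"y":0,"z":20,"rx":0,"ry":0,"rz":0,"claw":1},
  {"x":0,"y":0,"z":0,"rx":0,"ry":0,"rz":0,"claw":1},
  {"x":0,"y":0,"z":0,"rx":0,"ry":0,"rz":0,"claw":1},
  {"x":0,"y":0,"z":0,"rx":0,"ry":0,"rz":0,"claw":1},
])

```text
clock: 18.6
ee_pos: [638.4, -71.6, 48.0]
tcp_rot: [179.9, 0.0, 84.0]
contact_force: [-0.1, 0.5, -1.2]
gripper_width: 0.395
finger_force: 30.0
```

```bash
python3 go.py 637.9 -72 14 83.5
python3 - <<'E'
from h import *
im,d=grab_frame("wrist");save("w9.png",im)
E
```

```text
clk 18.6 [638.4 -71.6  48. ] [179.9   0.   84. ] F [-0.1  0.5 -1.2] w 0.395 f 30.0
shift(tool now) [-0.4 -0.5 34. ] shift(after turn) [-0.4 -0.4 34. ] turn [0.1 0.  0.5]
```

View pics/w9.png

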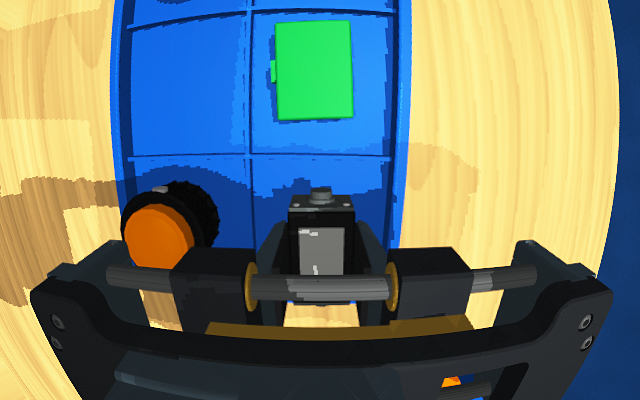

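The wrist view shows the black driver (320,240) over the back compartment directly behind the amber/black lamp, clear of the divider (col 252) and rim (col 395). Lower.

Call:
send_rows([
  {"x":0,"y":0,"z":15,"rx":0,"ry":0,"rz":0,"claw":1},
  {"x":0,"y":0,"z":12,"rx":0,"ry":0,"rz":0,"claw":1},
  {"x":0,"y":0,"z":6,"rx":0,"ry":0,"rz":0,"claw":1},
  {"x":0,"y":0,"z":3,"rx":0,"ry":0,"rz":0,"claw":1},
  {"x":0,"y":0,"z":0,"rx":0,"ry":0,"rz":0,"claw":1},
  {"x":0,"y":0,"z":0,"rx":0,"ry":0,"rz":0,"claw":1},
])

```text
clock: 19.25
ee_pos: [636.8, -71.4, 11.0]
tcp_rot: [-179.9, -0.0, 84.0]
contact_force: [-7.0, 0.8, 13.8]
gripper_width: 0.395
finger_force: 30.0
```

Call:
send_rows([
  {"x":0,"y":0,"z":-0.5,"rx":0,"ry":0,"rz":0,"claw":1},
  {"x":0,"y":0,"z":0,"rx":0,"ry":0,"rz":0,"claw":0.05},
  {"x":0,"y":0,"z":0,"rx":0,"ry":0,"rz":0,"claw":-0.1},
  {"x":0,"y":0,"z":0,"rx":0,"ry":0,"rz":0,"claw":-0.1},
  {"x":0,"y":0,"z":0,"rx":0,"ry":0,"rz":0,"claw":-0.1},
  {"x":0,"y":0,"z":-20,"rx":0,"ry":0,"rz":0,"claw":-0.1},
  {"x":0,"y":0,"z":-40,"rx":0,"ry":0,"rz":0,"claw":-0.1},
  {"x":0,"y":0,"z":-40,"rx":0,"ry":0,"rz":0,"claw":-1},
  {"x":0,"y":0,"z":0,"rx":0,"ry":0,"rz":0,"claw":-1},
])

```text
clock: 20.15
ee_pos: [640.6, -72.1, 116.7]
tcp_rot: [179.5, 0.0, 84.0]
contact_force: [-0.1, -0.7, 1.1]
gripper_width: 0.691
finger_force: 0.0
```

```bash
python3 go.py 527.5 -306.6 70 106
```

```text
clk 20.1 [640.6 -72.1 116.7] [179.5   0.   84. ] F [-0.1 -0.7  1.1] w 0.691 f 0.0
shift(tool now) [-245.   -88.2   46.2] shift(after turn) [-194.2 -173.4   46.7] turn [  0.5   0.1 -22. ]
```

Call:
send_rows([
  {"x":-41,"y":-15,"z":0,"rx":0,"ry":0,"rz":0,"claw":-1},
  {"x":-41,"y":-15,"z":0,"rx":0,"ry":0,"rz":0,"claw":-1},
  {"x":-41,"y":-14,"z":0,"rx":0,"ry":0,"rz":0,"claw":-1},
  {"x":-41,"y":-14,"z":0,"rx":0,"ry":0,"rz":0,"claw":-1},
  {"x":-41,"y":-14,"z":0,"rx":0,"ry":0,"rz":0,"claw":-1},
  {"x":-40,"y":-14,"z":0,"rx":0,"ry":0,"rz":0,"claw":-1},
  {"x":0,"y":0,"z":20,"rx":0,"ry":0,"rz":-8,"claw":-1},
  {"x":0,"y":0,"z":20,"rx":0,"ry":0,"rz":-7,"claw":-1},
  {"x":0,"y":0,"z":0,"rx":0,"ry":0,"rz":-7,"claw":-1},
  {"x":0,"y":0,"z":0,"rx":0,"ry":0,"rz":0,"claw":-1},
])

```text
clock: 21.15
ee_pos: [525.8, -306.0, 70.4]
tcp_rot: [-179.9, -0.1, 106.1]
contact_force: [0.6, -0.5, -0.2]
gripper_width: 0.992
finger_force: 0.0
```

Call:
send_rows([
  {"x":0,"y":0,"z":0,"rx":0,"ry":0,"rz":0,"claw":-1},
  {"x":0,"y":0,"z":0,"rx":0,"ry":0,"rz":0,"claw":-1},
])

```text
clock: 21.35
ee_pos: [526.6, -306.2, 71.7]
tcp_rot: [180.0, 0.0, 105.8]
contact_force: [0.5, -0.5, -0.4]
gripper_width: 1.0
finger_force: 0.0
```

```bash
python3 go.py 527.5 -306.6 8 106
python3 - <<'E'
from h import *
i=camera_info("wrist");im,d=grab_frame("wrist");t,td=grab_frame("top")
save("c10.png",np.hstack([cv2.resize(im[130:330,160:480],(480,300)),cv2.resize(t[125:235,265:380+35],(318,233)) if 0 else cv2.resize(t[125:230,265:412],(318,300))]))
P=pts("top",td);k=t[140:200,355:405];z=P[140:200,355:405]
m=(z[...,2]>22)&(z[...,2]<40)&(z[...,0]>600);l,lab,st,_=cv2.connectedComponentsWithStats(m.astype(np.uint8));j=1+st[1:,4].argmax();Q=z[lab==j]
A=np.c_[Q[:,:2]-Q[:,:2].mean(0),np.ones(len(Q))];print(cv2.minAreaRect(Q[:,:2].astype(np.float32)),np.linalg.lstsq(A,Q[:,2],rcond=None)[0].round(3))
h=cv2.cvtColor(im,cv2.COLOR_RGB2HSV)
m=((h[...,1]<110)&(h[...,2]>90)).astype(np.uint8);m[272:]=0
for x in cv2.findContours(m,0,1)[0]:
    if cv2.contourArea(x)>500: x=x[:,0];print(x.mean(0).round(),cv2.minAreaRect(onplane(i,x,28)[:,:2].astype(np.float32)))
E
```

```text
clk 21.4 [ 526.6 -306.2   71.7] [180.    0.  105.8] F [ 0.5 -0.5 -0.4] w 1.000 f 0.0
shift(tool now) [-0.6  0.7 63.7] shift(after turn) [-0.6  0.7 63.7] turn [ 0.   0.  -0.2]
((637.2562255859375, -73.77172088623047), (71.4196548461914, 36.48098373413086), 83.53755187988281) [3.1000e-02 8.0000e-03 3.0133e+01]
[321. 226.] ((526.9829711914062, -308.7998352050781), (35.701271057128906, 61.41043472290039), 15.604950904846191)
```

View pics/c10.png

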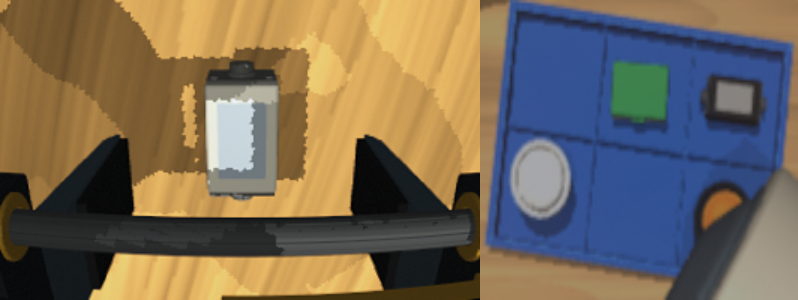

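Right crop: black driver flat in the back right compartment, height 30 mm and square. Left crop: white driver between the fingers.

Call:
send_rows([
  {"x":-1,"y":0.5,"z":25,"rx":0,"ry":0,"rz":0,"claw":-1},
  {"x":0,"y":0,"z":25,"rx":0,"ry":0,"rz":0,"claw":-1},
  {"x":0,"y":0,"z":13,"rx":0,"ry":0,"rz":0,"claw":0},
  {"x":0,"y":0,"z":0,"rx":0,"ry":0,"rz":0,"claw":1},
  {"x":0,"y":0,"z":0,"rx":0,"ry":0,"rz":0,"claw":1},
  {"x":0,"y":0,"z":0,"rx":0,"ry":0,"rz":0,"claw":1},
  {"x":0,"y":0,"z":0,"rx":0,"ry":0,"rz":0,"claw":1},
  {"x":0,"y":0,"z":0,"rx":0,"ry":0,"rz":0,"claw":1},
  {"x":0,"y":0,"z":0,"rx":0,"ry":0,"rz":0,"claw":1},
  {"x":0,"y":0,"z":0,"rx":0,"ry":0,"rz":0,"claw":1},
])

```text
clock: 22.45
ee_pos: [527.2, -307.0, 8.7]
tcp_rot: [180.0, 0.0, 106.0]
contact_force: [-0.4, 0.6, 5.1]
gripper_width: 0.391
finger_force: 30.0
```

Call:
send_rows([
  {"x":0,"y":0,"z":0,"rx":0,"ry":0,"rz":0,"claw":1},
  {"x":0,"y":0,"z":-30,"rx":0,"ry":0,"rz":0,"claw":1},
  {"x":0,"y":0,"z":-40,"rx":0,"ry":0,"rz":0,"claw":1},
  {"x":0,"y":0,"z":-35,"rx":0,"ry":0,"rz":8,"claw":1},
  {"x":0,"y":0,"z":0,"rx":0,"ry":0,"rz":7,"claw":1},
  {"x":0,"y":0,"z":0,"rx":0,"ry":0,"rz":7,"claw":1},
  {"x":0,"y":0,"z":0,"rx":0,"ry":0,"rz":0,"claw":1},
  {"x":0,"y":0,"z":0,"rx":0,"ry":0,"rz":0,"claw":1},
])

```text
clock: 23.25
ee_pos: [526.9, -306.8, 113.2]
tcp_rot: [-180.0, -0.0, 84.2]
contact_force: [0.1, 0.9, -0.2]
gripper_width: 0.398
finger_force: 30.0
```

```bash
python3 go.py 663.3 134.4 113 84
```

```text
clk 23.2 [ 526.9 -306.8  113.2] [-180.    -0.    84.2] F [ 0.1  0.9 -0.2] w 0.398 f 30.0
shift(tool now) [4.528e+02 9.080e+01 2.000e-01] shift(after turn) [4.531e+02 8.950e+01 2.000e-01] turn [-0.  -0.   0.2]
```

Call:
send_rows([
  {"x":33,"y":6,"z":0,"rx":0,"ry":0,"rz":0,"claw":1},
  {"x":48,"y":10,"z":0,"rx":0,"ry":0,"rz":0,"claw":1},
  {"x":48,"y":10,"z":0,"rx":0,"ry":0,"rz":0,"claw":1},
  {"x":48,"y":10,"z":0,"rx":0,"ry":0,"rz":0,"claw":1},
  {"x":48,"y":10,"z":0,"rx":0,"ry":0,"rz":0,"claw":1},
  {"x":48,"y":10,"z":0,"rx":0,"ry":0,"rz":0,"claw":1},
  {"x":48,"y":10,"z":0,"rx":0,"ry":0,"rz":0,"claw":1},
  {"x":48,"y":10,"z":0,"rx":0,"ry":0,"rz":0,"claw":1},
  {"x":48,"y":8,"z":0,"rx":0,"ry":0,"rz":0,"claw":1},
  {"x":36,"y":6,"z":0,"rx":0,"ry":0,"rz":0,"claw":1},
])

```text
clock: 24.25
ee_pos: [664.6, 137.0, 113.0]
tcp_rot: [-180.0, -0.0, 84.2]
contact_force: [0.3, -0.7, -1.0]
gripper_width: 0.393
finger_force: 30.0
```

Call:
send_rows([
  {"x":0,"y":0,"z":20,"rx":0,"ry":0,"rz":0,"claw":1},
  {"x":0,"y":0,"z":25,"rx":0,"ry":0,"rz":0,"claw":1},
  {"x":0,"y":0,"z":20,"rx":0,"ry":0,"rz":0,"claw":1},
  {"x":0,"y":0,"z":0,"rx":0,"ry":0,"rz":0,"claw":1},
  {"x":0,"y":0,"z":0,"rx":0,"ry":0,"rz":0,"claw":1},
  {"x":0,"y":0,"z":0,"rx":0,"ry":0,"rz":0,"claw":1},
])

```text
clock: 24.85
ee_pos: [665.1, 134.0, 49.6]
tcp_rot: [179.9, -0.0, 84.0]
contact_force: [0.1, 0.2, -0.2]
gripper_width: 0.392
finger_force: 30.0
```

```bash
python3 go.py 663.3 134.4 12 84
```

```text
clk 24.9 [665.1 134.   49.6] [179.9  -0.   84. ] F [ 0.1  0.2 -0.2] w 0.392 f 30.0
shift(tool now) [ 0.2 -1.9 37.6] shift(after turn) [ 0.2 -1.8 37.6] turn [ 0.1 -0.   0. ]
```

Call:
send_rows([
  {"x":0,"y":-2,"z":15,"rx":0,"ry":0,"rz":0,"claw":1},
  {"x":0,"y":0,"z":12,"rx":0,"ry":0,"rz":0,"claw":1},
  {"x":0,"y":0,"z":6,"rx":0,"ry":0,"rz":0,"claw":1},
  {"x":0,"y":0,"z":4,"rx":0,"ry":0,"rz":0,"claw":1},
  {"x":0,"y":0,"z":0,"rx":0,"ry":0,"rz":0,"claw":1},
  {"x":0,"y":0,"z":0,"rx":0,"ry":0,"rz":0,"claw":1},
])

```text
clock: 25.45
ee_pos: [662.7, 134.2, 11.7]
tcp_rot: [180.0, -0.0, 84.0]
contact_force: [-0.7, -1.1, -1.1]
gripper_width: 0.393
finger_force: 30.0
```

Call:
send_rows([
  {"x":0,"y":0,"z":0.5,"rx":0,"ry":0,"rz":0,"claw":1},
  {"x":0,"y":0,"z":0,"rx":0,"ry":0,"rz":0,"claw":0.05},
  {"x":0,"y":0,"z":0,"rx":0,"ry":0,"rz":0,"claw":-0.1},
  {"x":0,"y":0,"z":0,"rx":0,"ry":0,"rz":0,"claw":-0.1},
  {"x":0,"y":0,"z":0,"rx":0,"ry":0,"rz":0,"claw":-0.1},
  {"x":0,"y":0,"z":-20,"rx":0,"ry":0,"rz":0,"claw":-0.1},
  {"x":0,"y":0,"z":-40,"rx":0,"ry":0,"rz":0,"claw":-0.1},
  {"x":0,"y":0,"z":-40,"rx":0,"ry":0,"rz":0,"claw":-1},
  {"x":17,"y":-42,"z":0,"rx":0,"ry":0,"rz":0,"claw":-1},
  {"x":17,"y":-42,"z":0,"rx":0,"ry":0,"rz":0,"claw":-1},
])

```text
clock: 26.45
ee_pos: [582.8, 177.0, 112.2]
tcp_rot: [179.8, -0.1, 83.9]
contact_force: [0.0, 1.5, -1.6]
gripper_width: 0.786
finger_force: 0.0
```

Call:
send_rows([
  {"x":17,"y":-42,"z":0,"rx":0,"ry":0,"rz":0,"claw":-1},
  {"x":17,"y":-42,"z":0,"rx":0,"ry":0,"rz":0,"claw":-1},
  {"x":17,"y":-42,"z":0,"rx":0,"ry":0,"rz":0,"claw":-1},
  {"x":17,"y":-42,"z":0,"rx":0,"ry":0,"rz":0,"claw":-1},
  {"x":16,"y":-40,"z":0,"rx":0,"ry":0,"rz":0,"claw":-1},
  {"x":0,"y":0,"z":20,"rx":0,"ry":0,"rz":-8,"claw":-1},
  {"x":0,"y":0,"z":20,"rx":0,"ry":0,"rz":-8,"claw":-1},
  {"x":0,"y":0,"z":0,"rx":0,"ry":0,"rz":-8,"claw":-1},
  {"x":0,"y":0,"z":0,"rx":0,"ry":0,"rz":0,"claw":-1},
  {"x":0,"y":0,"z":0,"rx":0,"ry":0,"rz":0,"claw":-1},
])

```text
clock: 27.45
ee_pos: [384.7, 282.5, 71.1]
tcp_rot: [180.0, -0.0, 107.7]
contact_force: [1.0, 0.5, -0.7]
gripper_width: 1.0
finger_force: 0.0
```

```bash
python3 go.py 385 282.5 8 109
python3 - <<'E'
from h import *
i=camera_info("wrist");im,d=grab_frame("wrist");t,td=grab_frame("top")
save("c11.png",np.hstack([cv2.resize(im[130:330,160:480],(480,300)),cv2.resize(t[125:230,265:412],(318,300))]))
h=cv2.cvtColor(im,cv2.COLOR_RGB2HSV)
m=cv2.inRange(h,(20,190,60),(32,255,255));m[272:]=0
m=cv2.morphologyEx(m,cv2.MORPH_CLOSE,np.ones((9,9)))
for x in cv2.findContours(m,0,1)[0]:
    if cv2.contourArea(x)>500: x=x[:,0];print(x.mean(0).round(),x.max(0),cv2.minAreaRect(onplane(i,x,30)[:,:2].astype(np.float32)))
E
```

```text
clk 27.4 [384.7 282.5  71.1] [180.   -0.  107.7] F [ 1.   0.5 -0.7] w 1.000 f 0.0
shift(tool now) [-0.1  0.3 63.1] shift(after turn) [-0.1  0.3 63.1] turn [ 0.  -0.  -1.3]
[319. 217.] [346 266] ((382.2113037109375, 284.8435974121094), (38.736122131347656, 75.35503387451172), 18.279041290283203)
```

View pics/c11.png

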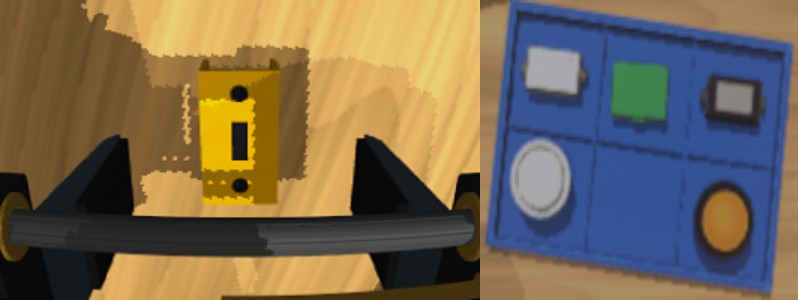

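All four placed parts look right in the tray; the bracket lies square between the fingers.

Call:
send_rows([
  {"x":0,"y":-1,"z":25,"rx":0,"ry":0,"rz":0,"claw":-1},
  {"x":0,"y":0,"z":25,"rx":0,"ry":0,"rz":0,"claw":-1},
  {"x":0,"y":0,"z":13,"rx":0,"ry":0,"rz":0,"claw":0},
  {"x":0,"y":0,"z":0,"rx":0,"ry":0,"rz":0,"claw":1},
  {"x":0,"y":0,"z":0,"rx":0,"ry":0,"rz":0,"claw":1},
  {"x":0,"y":0,"z":0,"rx":0,"ry":0,"rz":0,"claw":1},
  {"x":0,"y":0,"z":0,"rx":0,"ry":0,"rz":0,"claw":1},
  {"x":0,"y":0,"z":0,"rx":0,"ry":0,"rz":0,"claw":1},
  {"x":0,"y":0,"z":0,"rx":0,"ry":0,"rz":0,"claw":1},
  {"x":0,"y":0,"z":0,"rx":0,"ry":0,"rz":0,"claw":1},
])

```text
clock: 28.55
ee_pos: [383.7, 282.2, 8.2]
tcp_rot: [180.0, -0.0, 107.9]
contact_force: [-0.6, -1.1, 6.9]
gripper_width: 0.414
finger_force: 30.0
```

Call:
send_rows([
  {"x":0,"y":0,"z":0,"rx":0,"ry":0,"rz":0,"claw":1},
  {"x":0,"y":0,"z":-30,"rx":0,"ry":0,"rz":0,"claw":1},
  {"x":0,"y":0,"z":-40,"rx":0,"ry":0,"rz":0,"claw":1},
  {"x":0,"y":0,"z":-45,"rx":0,"ry":0,"rz":8,"claw":1},
  {"x":0,"y":0,"z":0,"rx":0,"ry":0,"rz":8,"claw":1},
  {"x":0,"y":0,"z":0,"rx":0,"ry":0,"rz":8,"claw":1},
  {"x":0,"y":0,"z":0,"rx":0,"ry":0,"rz":0,"claw":1},
  {"x":0,"y":0,"z":0,"rx":0,"ry":0,"rz":0,"claw":1},
])

```text
clock: 29.35
ee_pos: [383.3, 281.9, 122.7]
tcp_rot: [-180.0, 0.0, 84.2]
contact_force: [-0.6, 0.5, -2.3]
gripper_width: 0.412
finger_force: 30.0
```

```bash
python3 go.py 551.4 43.4 120 83.5
```

```text
clk 29.4 [383.3 281.9 122.7] [-180.     0.    84.2] F [-0.6  0.5 -2.3] w 0.412 f 30.0
shift(tool now) [-220.3  191.4    2.7] shift(after turn) [-218.   194.1    2.7] turn [-0.   0.   0.7]
```

Call:
send_rows([
  {"x":-35,"y":31,"z":0,"rx":0,"ry":0,"rz":0,"claw":1},
  {"x":-38,"y":32,"z":0,"rx":0,"ry":0,"rz":0,"claw":1},
  {"x":-38,"y":32,"z":0,"rx":0,"ry":0,"rz":0,"claw":1},
  {"x":-38,"y":32,"z":0,"rx":0,"ry":0,"rz":0,"claw":1},
  {"x":-38,"y":32,"z":0,"rx":0,"ry":0,"rz":0,"claw":1},
  {"x":-33,"y":32,"z":0,"rx":0,"ry":0,"rz":0,"claw":1},
  {"x":0,"y":0,"z":25,"rx":0,"ry":0,"rz":0,"claw":1},
  {"x":0,"y":0,"z":25,"rx":0,"ry":0,"rz":0,"claw":1},
  {"x":0,"y":0,"z":20,"rx":0,"ry":0,"rz":0,"claw":1},
  {"x":0,"y":0,"z":0,"rx":0,"ry":0,"rz":0,"claw":1},
])

```text
clock: 30.35
ee_pos: [548.4, 43.0, 50.3]
tcp_rot: [-179.7, 0.0, 84.1]
contact_force: [0.3, -0.1, -1.6]
gripper_width: 0.417
finger_force: 30.0
```

Call:
send_rows([
  {"x":0,"y":0,"z":0,"rx":0,"ry":0,"rz":0,"claw":1},
  {"x":0,"y":0,"z":0,"rx":0,"ry":0,"rz":0,"claw":1},
])

```text
clock: 30.55
ee_pos: [550.8, 43.2, 53.9]
tcp_rot: [179.9, -0.0, 84.0]
contact_force: [-0.5, 0.2, -0.9]
gripper_width: 0.414
finger_force: 30.0
```

```bash
python3 go.py 551.4 43.4 11.5 83.5
```

```text
clk 30.6 [550.8  43.2  53.9] [179.9  -0.   84. ] F [-0.5  0.2 -0.9] w 0.414 f 30.0
shift(tool now) [ 0.2  0.5 42.4] shift(after turn) [ 0.2  0.6 42.4] turn [ 0.1 -0.   0.5]
```

Call:
send_rows([
  {"x":0,"y":0,"z":18,"rx":0,"ry":0,"rz":0,"claw":1},
  {"x":0,"y":0,"z":14,"rx":0,"ry":0,"rz":0,"claw":1},
  {"x":0,"y":0,"z":6,"rx":0,"ry":0,"rz":0,"claw":1},
  {"x":0,"y":0,"z":3,"rx":0,"ry":0,"rz":0,"claw":1},
  {"x":0,"y":0,"z":0,"rx":0,"ry":0,"rz":0,"claw":1},
  {"x":0,"y":0,"z":0,"rx":0,"ry":0,"rz":0,"claw":1},
])

```text
clock: 31.15
ee_pos: [550.7, 43.2, 12.6]
tcp_rot: [179.9, -0.0, 84.0]
contact_force: [0.0, -0.3, -2.1]
gripper_width: 0.42
finger_force: 30.0
```

Lower the last bit, release, and withdraw up and toward +y for a clear final view.

Call:
send_rows([
  {"x":0,"y":0,"z":1,"rx":0,"ry":0,"rz":0,"claw":1},
  {"x":0,"y":0,"z":0,"rx":0,"ry":0,"rz":0,"claw":1},
  {"x":0,"y":0,"z":0,"rx":0,"ry":0,"rz":0,"claw":0},
  {"x":0,"y":0,"z":0,"rx":0,"ry":0,"rz":0,"claw":-0.1},
  {"x":0,"y":0,"z":0,"rx":0,"ry":0,"rz":0,"claw":-0.1},
  {"x":0,"y":0,"z":0,"rx":0,"ry":0,"rz":0,"claw":-0.1},
  {"x":0,"y":0,"z":-20,"rx":0,"ry":0,"rz":0,"claw":-0.1},
  {"x":0,"y":0,"z":-45,"rx":0,"ry":0,"rz":0,"claw":-0.1},
  {"x":0,"y":0,"z":-45,"rx":0,"ry":0,"rz":0,"claw":-1},
])

```text
clock: 32.05
ee_pos: [549.5, 43.1, 121.7]
tcp_rot: [-179.9, 0.0, 83.9]
contact_force: [1.7, 0.2, 0.5]
gripper_width: 0.607
finger_force: 0.0
```

Call:
send_rows([
  {"x":45,"y":-20,"z":-10,"rx":0,"ry":0,"rz":0,"claw":-1},
  {"x":45,"y":-20,"z":-10,"rx":0,"ry":0,"rz":0,"claw":-1},
  {"x":45,"y":-20,"z":-10,"rx":0,"ry":0,"rz":0,"claw":-1},
  {"x":45,"y":-20,"z":0,"rx":0,"ry":0,"rz":0,"claw":-1},
  {"x":45,"y":-20,"z":0,"rx":0,"ry":0,"rz":0,"claw":-1},
  {"x":45,"y":-20,"z":0,"rx":0,"ry":0,"rz":0,"claw":-1},
  {"x":45,"y":-20,"z":0,"rx":0,"ry":0,"rz":0,"claw":-1},
  {"x":30,"y":-10,"z":0,"rx":0,"ry":0,"rz":0,"claw":-1},
  {"x":0,"y":0,"z":0,"rx":0,"ry":0,"rz":0,"claw":-1},
  {"x":0,"y":0,"z":0,"rx":0,"ry":0,"rz":0,"claw":-1},
])

```text
clock: 33.05
ee_pos: [437.2, 401.6, 150.5]
tcp_rot: [-180.0, 0.0, 84.0]
contact_force: [0.1, -0.6, -0.5]
gripper_width: 1.0
finger_force: 0.0
```

Run:
```python
from h import *
t,td=grab_frame("top");s,sd=grab_frame("scene")
save("c12.png",np.hstack([cv2.resize(t[120:235,260:415],(399,300)),cv2.resize(s[180:300,220:405],(400,300))]))
P=pts("top",td)
a=-np.radians(7.1);R=np.array([[np.cos(a),-np.sin(a)],[np.sin(a),np.cos(a)]])
L=(P[...,:2]-[601.1,34.6])@R
for n,(x,y,lo) in {"opal":(-50,104,50),"amber":(-50,-104,50),"dB":(50,-104,25),"dW":(50,104,25),"br":(-50,0,25),"box":(50,0,20)}.items():
    m=(abs(L[...,0]-x)<48)&(abs(L[...,1]-y)<50)&(P[...,2]>lo);Q=P[m];q=L[m].astype(np.float32)
    if len(Q)<20: print(n,"few",len(Q));continue
    A=np.c_[Q[:,:2]-Q[:,:2].mean(0),np.ones(len(Q))];print(n,len(Q),"tray xy",np.round(cv2.minAreaRect(q),1) if 0 else [np.round(v,1) for v in cv2.minAreaRect(q)],"slope,z",np.linalg.lstsq(A,Q[:,2],rcond=None)[0].round(3))
```

```text
opal 353 tray xy [array([-45.6, 106.2]), array([58.3, 58. ]), np.float64(21.3)] slope,z [ 2.0000e-03 -1.1000e-02  5.5737e+01]
amber 358 tray xy [array([-55.4, -99.1]), array([57.8, 57.9]), np.float64(81.6)] slope,z [-1.6000e-02 -2.3000e-02  5.5741e+01]
dB 377 tray xy [array([  64.1, -101.2]), array([65.5, 63. ]), np.float64(1.8)] slope,z [ 2.9000e-02 -6.0000e-03  3.0568e+01]
dW 367 tray xy [array([ 64.5, 104.9]), array([67.4, 66.7]), np.float64(1.9)] slope,z [-1.8000e-02  2.0000e-03  3.0438e+01]
br 458 tray xy [array([-50.6,   0.2]), array([38.4, 69.9]), np.float64(1.1)] slope,z [ 6.0000e-03 -7.0000e-03  3.2398e+01]
box 504 tray xy [array([58.9,  5. ]), array([82.1, 63.3]), np.float64(4.8)] slope,z [ 6.0000e-03 -3.0000e-03  2.8258e+01]
```

View pics/c12.png

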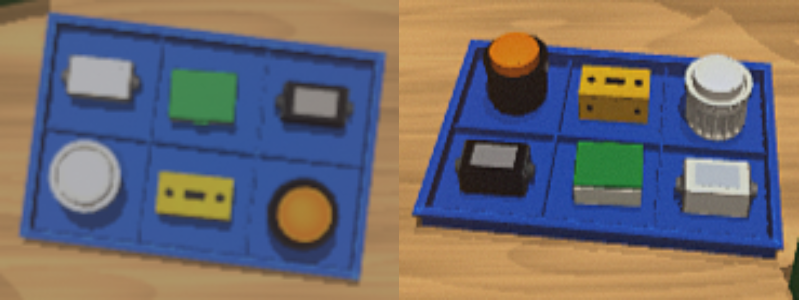

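Everything is in its compartment, both lenses level at about 56 mm with domes up. One more check on the flatness of the drivers, on clean top-face pixels averaged over both views.

Run:
```python
from h import *
a=-np.radians(7.1);R=np.array([[np.cos(a),-np.sin(a)],[np.sin(a),np.cos(a)]])
for n,off in(("top",(601.1,34.6)),("scene",(601.1,37.5))):
    d=np.mean([grab_frame(n)[1] for _ in range(8)],0);P=pts(n,d);L=(P[...,:2]-off)@R
    for k,(x,y) in {"dB":(50,-104),"dW":(50,104),"br":(-50,0),"box":(48,4),"amber":(-55.4,-99.1),"opal":(-45.6,106.2)}.items():
        w=24 if k in("amber","opal") else 12
        m=(abs(L[...,0]-x)<w)&(abs(L[...,1]-y)<22)&(P[...,2]>(20 if w==12 else 50))
        if w==24: m&=np.hypot(L[...,0]-x,L[...,1]-y)<20
        Q=P[m];A=np.c_[Q[:,:2]-Q[:,:2].mean(0),np.ones(len(Q))];print(n,k,len(Q),np.linalg.lstsq(A,Q[:,2],rcond=None)[0].round(3))
```

```text
top dB 181 [ 0.396  0.092 35.528]
top dW 171 [ 0.2   -0.162 35.257]
top br 178 [-0.257  0.188 35.704]
top box 176 [-0.125  0.16  32.241]
top amber 225 [-1.7800e-01  3.0000e-02  5.9154e+01]
top opal 216 [ 0.118 -0.092 60.439]
scene dB 199 [-0.446  0.271 34.201]
scene dW 208 [-0.134 -0.164 34.046]
scene br 142 [-3.2000e-02  5.0000e-03  3.2359e+01]
scene box 208 [-0.373  0.035 32.069]
scene amber 182 [-9.1000e-02 -4.1000e-02  5.6053e+01]
scene opal 185 [-8.6000e-02 -2.7000e-02  5.6146e+01]
```

Dropouts (zeros) spoiled the mean; use the median.

Run:
```python
from h import *
a=-np.radians(7.1);R=np.array([[np.cos(a),-np.sin(a)],[np.sin(a),np.cos(a)]])
for n,off in(("top",(601.1,34.6)),("scene",(601.1,37.5))):
    d=np.median([grab_frame(n)[1] for _ in range(9)],0);P=pts(n,d);L=(P[...,:2]-off)@R
    for k,(x,y) in {"dB":(50,-104),"dW":(50,104),"br":(-50,0),"box":(48,4),"amber":(-55.4,-99.1),"opal":(-45.6,106.2)}.items():
        w,h=(24,50) if k in("amber","opal") else (12,24)
        m=(abs(L[...,0]-x)<w)&(abs(L[...,1]-y)<22)&(P[...,2]>h)
        if w==24: m&=np.hypot(L[...,0]-x,L[...,1]-y)<20
        Q=P[m];A=np.c_[Q[:,:2]-Q[:,:2].mean(0),np.ones(len(Q))];print(n,k,len(Q),np.linalg.lstsq(A,Q[:,2],rcond=None)[0].round(3))
```

```text
top dB 176 [6.0000e-03 3.0000e-03 3.0918e+01]
top dW 171 [-6.0000e-03  1.0000e-03  3.0822e+01]
top br 180 [-6.0000e-03  1.0000e-03  3.2562e+01]
top box 174 [ 2.1000e-02 -3.0000e-03  2.8752e+01]
top amber 226 [-4.4000e-02 -4.4000e-02  5.6589e+01]
top opal 214 [-2.7000e-02 -4.5000e-02  5.6711e+01]
scene dB 191 [-6.0000e-03  4.0000e-03  3.0125e+01]
scene dW 203 [-0.0000e+00 -3.0000e-03  3.0113e+01]
scene br 144 [1.000e-03 3.000e-03 3.178e+01]
scene box 192 [ 5.0000e-03 -3.0000e-03  2.7885e+01]
scene amber 181 [-0.057 -0.06  55.755]
scene opal 183 [-5.7000e-02 -4.9000e-02  5.5838e+01]
```

```bash
python3 -c "
from station import finish_job
print(finish_job())"
```

```text
the job is handed in; nothing more can be done
None
```

I handed the job in at about 34 s of the 117 s: in the last camera check both lenses sat level in their matching lamps, and both drivers and the bracket lay flat in their compartments, with the lamps and screw box still in theirs.

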